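# Set the knurled stop nut over two slotted gauge plates and hold it

### The job

Set the stop nut on the threaded post: slide the two slotted gauge plates home round the post, under the nut, as one square pile, one on the other and in line with the foot, and let go of them. Then thread the knurled nut down, clockwise from above, until it bottoms firmly on the pile, and back it off a quarter turn for running clearance, so that it no longer presses on the plates. Finish with the gripper still holding the nut there, as if while its thread-lock takes: do not let go at the end; leave the other things on the bench where they are.

Things in the scene. Friction and masses are not known exactly. Their poses are not given: they have to be found in the camera images.
- stop_foot: steel stop foot, bolted down. Origin on the axis of its threaded post at bench level, x along the foot. A pad 62 mm wide, top at z = 18 mm, reaches 35 mm ahead of the post and 81 mm behind it (-x, towards the robot); round it a flange 104 mm wide and 7 mm thick, from +45 to -91 mm, with four screw heads up to z = 12.5 mm. Plates slide on from the -x side, slot first, lying along x
- foot_seat (a point): on top of the foot's pad (z = 18 mm), on the axis of the threaded post (steel, 16 mm diameter, upright, its tip at z = 86 mm)
- knurled_nut: knurled nut with captive washer, already started on the post. Origin on the post axis at the washer's underside, z up; this frame rises and falls but does not turn. Washer 32 mm across, 3 mm thick; neck 27 mm across; knurled head 40 mm across, 13.5 to 31.5 mm above the origin: grip it there from above. At the start 5.5 to 8 mm stay free between the washer and a pile of two plates (top at z = 42 mm)
- nut_turn (a joint): turn of the nut, rad; grows clockwise from above, which lowers it 12 mm a full turn (washer underside at z = 54 mm minus 1.910 mm per rad). Range 0 to 8, starts at 2.1 to 3.4. Drag 0.05 N m, stays where left; stiffens where the washer meets the pile (6.28 with two plates), by about 0.05 N m in a further 0.3 rad; a quarter turn is 1.57
- gauge_plate_a: slotted bright-metal gauge plate, 110 x 50 x 12 mm, 0.15 kg, loose, lying flat; both alike, either may go underneath. Origin at the centre of its underside, x along its length to the open end of its slot, z up. The slot (20 mm wide, through) runs from the +x end to a round bottom 5 mm ahead of the centre. Solid tail (-x half): grip it there across the 50 mm; centre of mass at x = -7 mm
- gauge_plate_a_slot (a point): on the first plate's underside, 15 mm ahead of its centre, at the centre of the slot's round end: the post (16 mm) stands here when the plate is home, with 2 mm of play
- gauge_plate_b: slotted bright-metal gauge plate, 110 x 50 x 12 mm, 0.15 kg, loose, lying flat; both alike, either may go underneath. Origin at the centre of its underside, x along its length to the open end of its slot, z up. The slot (20 mm wide, through) runs from the +x end to a round bottom 5 mm ahead of the centre. Solid tail (-x half): grip it there across the 50 mm; centre of mass at x = -7 mm
- gauge_plate_b_slot (a point): on the second plate's underside, 15 mm ahead of its centre, at the centre of the slot's round end: the post (16 mm) stands here when the plate is home, with 2 mm of play
- screwdriver: bystander: screwdriver with a red handle, 210 mm long, near the front edge; origin under its middle
- marker: bystander: black-and-white felt marker, 138 mm long; origin under its middle
- mix_nozzle: bystander: white plastic mixing nozzle, 94 mm long, 19 mm thick; origin under its middle
- tape: bystander: roll of masking tape, 100 mm across, 25 mm high; origin under its middle
- cup: bystander: white plastic cup, 64 mm across, 60 mm high; origin under its middle
- spring_clamp: bystander: black spring clamp, 143 mm long; origin under its middle

How it is judged:
By the outcome, as a careful person would: the job done as asked, in the order asked, and still so for the second after the job is handed in, while the arm keeps its last pose, push and grip.
It also fails if it takes over 72 s, if anything falls off the work surface, if the arm or the gripper's body presses on something with over 40 N, if the wrist force passes 120 N, or if a joint passes its speed limit or range.

### The arm

A 6-joint arm with a two-finger parallel gripper is mounted at the origin on a cart in front of the work surface, level with it; the furniture and walls round the work are solid. World frame = base frame: x ahead of the robot, y to its left, z up, the work surface at z = 0. Lengths are in mm, angles in rad, forces in N, time in s.
With the tool pointing down it reaches from about 250 to 775 mm from the base axis. Payload 8.9 kg.
Tool frame: the origin (TCP) lies at the very end of the fingers, on their centre line; the grasp point (between the pads) lies 19 mm behind it; z points along the fingers, y is the direction in which the jaws open and shut (so a half turn about z gives the same grasp; the last joint's range is limited). The gripper opens to 85 mm and grips with 20 to 120 N. Pads are 22 mm wide; open, the fingers measure 114 mm over their backs; the gripper's body (76 mm by 85 mm) begins 54 mm behind the grasp point. The pads swing forward as they close: fully open they stand 13 mm farther back than shut.
Start: joints at [1.067, 0.291, -0.153, 1.127, 0, 1.431], TCP at [187.294, 490.453, 231.305] pointing down, gripper open.
Joint ranges: [-2.52, 2.52], [-0.91, 1.74], [-1.3, 1.37], [-1.96, 2.02], [-1.52, 1.47], [-3.14, 3.14]. Speed limits (rad/s): [2.22, 2.22, 2.79, 3.14, 3.14, 3.14].

### API

Orientations are given as a unit quaternion [x, y, z, w].
In Python, from plant import r, get_image, get_calibration, search_frame gives the robot as it stands. The module is installed in compiled form; this text tells all that it offers.
- The arm moves only by the shell command python3 -m inch 'ROWS' [OPENING] [FORCE]. ROWS is JSON, a list of rows, each an object of numbers: "dx", "dy", "dz": the shift along the tool's x, y, z in m; "twist": the turn about the tool's z in rad. In form: [{"dx": .., "dy": .., "dz": .., "twist": ..}, ...]. A call has 1 to 20 rows; each row is the pose to reach, as a shift and turn from the pose commanded when the call began, along the tool's axes at that moment; what a row does not reach only later rows make up. A row lasts 1/12 s, in which the tool goes at most 41.7 mm and 7.16 degrees, less where a joint would pass 70% of its speed; a pose out of reach is approached as far as the arm can. A call with a gripper value outside its range is refused whole. OPENING is the finger opening in m, from 0 to 0.0854, set as the call begins (- or left out, the last holds). The fingers move at their own pace and stop on an object; FORCE is the grip in N (left out, the last holds). Time passes only in rows, so rows that repeat a pose let the fingers close. It gives the time, the measured TCP pose, the force and the opening at its end, in the units of the state.
- r.observe(): the state, without advancing time (a new reading comes with each control period).
- get_image(name): name is "scene" or "top" or "wrist"; returns the picture (384x512x3 uint8, red, green, blue); there is no depth.
- get_calibration(name): a dict with "intrinsics" (3x3 intrinsics, pixels), "world_from_camera" (4x4, takes a point from camera to world coordinates). Camera axes: x right, y up, looking along -z (the intrinsics and any distortion apply to the point x, -y, -z); pixel columns grow to the right and rows downward; lengths in mm; the calibration is good to about 2 mm. A picture is of the moment at which its call begins: read the wrist's pose just before it. get_calibration takes no time and is no camera call; for the wrist camera it gives the pose at the moment of the call.
- r.job_done(): hands the job in, once; it reports no verdict.
Trained networks look in the newest picture that a camera, given by its name, has taken for a name from the list of things; names that differ only in an ending like _2 or _b are one class to them, and where a whole thing is asked for, a point or a joint stands for the part that bears it (a point fixed in the world has none). Each returns a list of dicts, best first, with "confidence" (0 to 1); they miss things now and then, are a little off and sometimes report something else, mostly with a low value. They report only what shows in the picture. A call takes as long as a camera call.
- search_frame(label, camera): "location" ([column, row] in pixels, amid what is visible of it).
The state is a dict: "clock": time; "qpos": joint angles; "qvel": joint speeds; "effort": joint torques, N m; "position": TCP position; "eef_rot": TCP orientation; "force": force on the tool from outside, world axes, zero at the start; "wrist_torque": the same for the moment, N m; "opening": finger opening in mm.
Only numpy, scipy, OpenCV 4.12 (cv2) and the standard library are available. Lean on these libraries where they do the work, as an engineer would, in place of code of your own. Each camera call takes 0.05 s, during which the arm holds its last target.

## Working session

There is one attempt and no reset: what is moved stays moved. The work goes in short steps, Python scripts to look and compute and a shell command to move; the robot and the scene stay as the last step left them, time stands still between calls to the robot, and variables do not carry over. Pictures are saved under pics/ and viewed, and the job is handed in when it is done.

```bash
mkdir -p pics; ls; cat > h.py <<'E'
import numpy as np, cv2, json
from plant import r, get_image, get_calibration, search_frame
def snap(cam,fn):
    im=get_image(cam); cv2.imwrite('pics/'+fn,im[:,:,::-1]); return im
def px2w(cam,uv,z,c=None):
    c=c or get_calibration(cam); K=np.array(c['intrinsics']);T=np.array(c['world_from_camera'])
    d=np.linalg.inv(K)@np.array([uv[0],uv[1],1.]); d=np.array([d[0],-d[1],-d[2]])
    d=T[:3,:3]@d; o=T[:3,3]; return o+d*(z-o[2])/d[2]
def w2px(cam,p,c=None):
    c=c or get_calibration(cam); K=np.array(c['intrinsics']);T=np.array(c['world_from_camera'])
    q=T[:3,:3].T@(np.array(p)-T[:3,3]); q=np.array([q[0],-q[1],-q[2]]); u=K@q; return u[:2]/u[2]
E
python3 - <<'E'
from h import *
np.set_printoptions(suppress=True,precision=3)
print(r.observe())
for c in ['scene','top','wrist']:
    snap(c,c+'0.png'); k=get_calibration(c); print(c,k)
for l in ['gauge_plate_a','gauge_plate_a_slot','knurled_nut','stop_foot','foot_seat']:
    print(l,search_frame(l,'top')[:4], search_frame(l,'scene')[:3])
E
```

```text
pics
{'clock': 0.0, 'qpos': array([ 1.067,  0.291, -0.154,  1.127,  0.   ,  1.432]), 'qvel': array([-0.001, -0.   ,  0.001,  0.   ,  0.   ,  0.002]), 'effort': array([ -0.002, -53.714,  33.137,   0.016,  -0.001,  -0.   ]), 'position': array([187.063, 490.05 , 230.71 ]), 'eef_rot': array([ 0.181,  0.983, -0.001, -0.   ]), 'force': array([ 0.128, -0.417,  0.444]), 'wrist_torque': array([ 0.011, -0.015, -0.015]), 'opening': 85.39117341436115}
scene {'intrinsics': array([[350.052,   0.   , 255.756],
       [  0.   , 350.052, 195.996],
       [  0.   ,   0.   ,   1.   ]]), 'world_from_camera': array([[ -0.815,   0.264,  -0.516,  82.234],
       [ -0.579,  -0.407,   0.706, 748.106],
       [ -0.023,   0.874,   0.485, 506.771],
       [  0.   ,   0.   ,   0.   ,   1.   ]])}
top {'intrinsics': array([[429.782,   0.   , 252.258],
       [  0.   , 429.782, 190.21 ],
       [  0.   ,   0.   ,   1.   ]]), 'world_from_camera': array([[  -0.021,    0.997,   -0.07 ,  505.07 ],
       [  -1.   ,   -0.022,   -0.014,   94.768],
       [  -0.016,    0.07 ,    0.997, 1064.385],
       [   0.   ,    0.  
[... 237 characters left out ...]
4,   0.342,   0.099, 515.811],
       [ -0.   ,  -0.278,   0.961, 373.376],
       [  0.   ,   0.   ,   0.   ,   1.   ]])}
gauge_plate_a [{'location': [261.4, 258.9], 'confidence': 0.96}, {'location': [257.6, 189.6], 'confidence': 0.61}] [{'location': [249.7, 208.5], 'confidence': 0.84}]
gauge_plate_a_slot [{'location': [260.0, 256.7], 'confidence': 0.67}] []
knurled_nut [{'location': [186.8, 198.3], 'confidence': 0.68}] [{'location': [211.9, 222.8], 'confidence': 0.71}, {'location': [228.5, 302.6], 'confidence': 0.65}]
stop_foot [{'location': [193.0, 205.3], 'confidence': 0.83}] [{'location': [219.4, 244.8], 'confidence': 0.6}]
foot_seat [] [{'location': [217.0, 242.8], 'confidence': 0.73}]
```

View pics/top0.png

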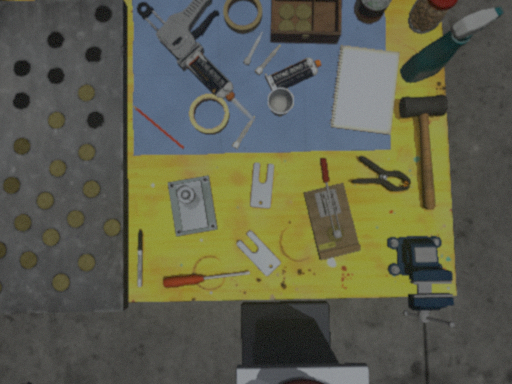

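View pics/scene0.png

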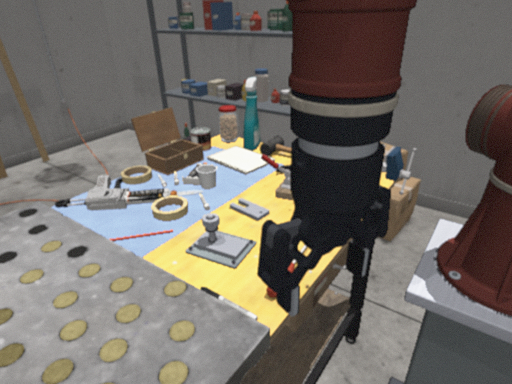

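View pics/wrist0.png

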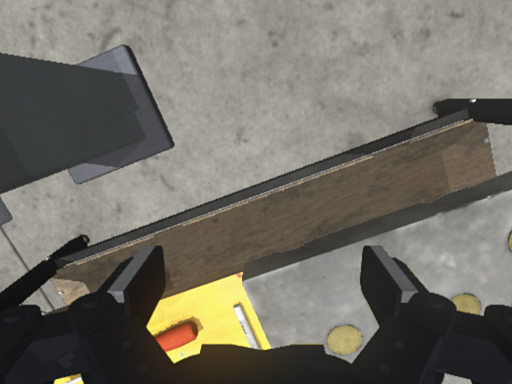

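```bash
python3 - <<'E'
import cv2
im=cv2.imread('pics/top0.png')
cv2.imwrite('pics/top0z.png',cv2.resize(im[150:300,130:330],None,fx=4,fy=4,interpolation=cv2.INTER_CUBIC))
E
```

```text
(no output)
```

View pics/top0z.png

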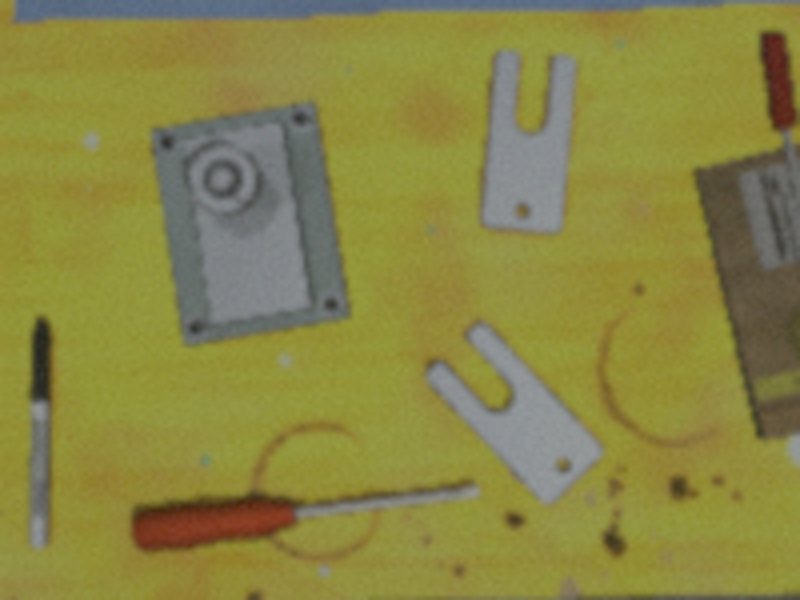

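The top view shows the foot at about (193,205), with its post near (186,196). One plate is at (262,186) and the second at (258,252) with its tail to the lower right. Next I'll rectify this picture and fit poses.

```bash
cat > fit.py <<'E'
from h import *
from scipy.optimize import minimize
def plate_model():
    g=[]
    for x in np.arange(-75,76,1.0):
        for y in np.arange(-45,46,1.0):
            ins=abs(x)<=55 and abs(y)<=25
            if ins and ((x>=15 and abs(y)<10) or (x-15)**2+y*y<100): ins=False
            if ins and (x+40)**2+y*y<20: continue
            d=1 if ins else -1
            if not ins and max(abs(x)-55,abs(y)-25)>12: continue
            g.append((x,y,d))
    g=np.array(g); ni=(g[:,2]>0).sum(); no=(g[:,2]<0).sum()
    w=np.where(g[:,2]>0,1/ni,-1/no); return g[:,:2],w
def fit_plate(img,cam,cal,x0,ztop):
    """img: float feature high on plate"""
    G,w=plate_model(); K=np.array(cal['intrinsics']);T=np.array(cal['world_from_camera'])
    def pr(p):
        c,s=np.cos(p[2]),np.sin(p[2])
        W=np.stack([p[0]+c*G[:,0]-s*G[:,1],p[1]+s*G[:,0]+c*G[:,1],np.full(len(G),ztop)],1)
        q=(W-T[:3,3])@T[:3,:3]; q=q*[1,-1,-1]; u=q@K.T; return u[:,:2]/u[:,2:]
    def cost(v):
        u=pr([v[0],v[1],v[2]/50]).astype(np.float32)
        s=cv2.remap(img,u[:,0].reshape(-1,1),u[:,1].reshape(-1,1),cv2.INTER_LINEAR).ravel()
        return -(s*w).sum()
    best=None
    for k in range(3):
        v0=np.array([x0[0],x0[1],x0[2]*50])
        sim=np.vstack([v0]+[v0+np.eye(3)[i]*(8-2*k)*(-1)**k for i in range(3)])
        R=minimize(cost,v0,method='Nelder-Mead',options=dict(initial_simplex=sim,xatol=.02,fatol=1e-5))
        if best is None or R.fun<best.fun: best=R
    p=[best.x[0],best.x[1],best.x[2]/50]
    return p,best.fun,pr(p)
E
python3 - <<'E'
from fit import *
np.set_printoptions(suppress=True,precision=2)
im=cv2.imread('pics/top0.png')[:,:,::-1].astype(np.float32)
f=cv2.GaussianBlur(im[:,:,2],(0,0),.7)  # blue channel: yellow low
c=get_calibration('top')
for n,pts in dict(p1=[(497,50),(577,57),(562,232),(482,225)],p2=[(430,370),(480,322),(602,452),(550,502)],foot=[(152,130),(315,103),(348,315),(187,343)],nut=[(225,180)],pad=[(180,135),(282,123),(310,310),(210,322)]).items():
    zt=dict(p1=12,p2=12,foot=7,nut=80,pad=18)[n]
    W=np.array([px2w('top',(130+(x+.5)/4-.5,150+(y+.5)/4-.5),zt,c) for x,y in pts]); print(n,W[:,:2].tolist(),W.mean(0))
    if n in('p1','p2'):
        if n=='p1': fr=(W[0]+W[1])/2;ba=(W[2]+W[3])/2
        else: fr=(W[0]+W[1])/2;ba=(W[2]+W[3])/2
        d=fr-ba; x0=[*W.mean(0)[:2],np.arctan2(d[1],d[0])]; print(x0)
        p,fn,u=fit_plate(f,'top',c,x0,12); print('fit',p,fn)
    if n in('foot','pad'):
        a=(W[0]+W[1])/2-(W[2]+W[3])/2; print('yaw',np.arctan2(a[1],a[0]),np.linalg.norm(a), np.linalg.norm(W[0]-W[1]))
        e=W[0]-W[1]; print('yaw2',np.arctan2(-e[0],e[1]))
E
```

```text
p1 [[648.510455358095, 104.26808641387721], [643.0108160531892, 55.10066674081603], [535.5035738081781, 66.94844721108453], [540.8555178052229, 115.78468986719352]] [591.97  85.53  12.  ]
[np.float64(591.9700907561712), np.float64(85.52547255824283), np.float64(-0.10816581665090867)]
fit [np.float64(591.8895196448013), np.float64(86.04200056305172), np.float64(-0.11382932476640846)] -68.13218563442346
p2 [[453.2840457298373, 149.30430546609392], [481.74788714750446, 118.2483349708231], [401.7527480944025, 45.96469319968424], [372.4145047353295, 78.1687831961794]] [427.3   97.92  12.  ]
[np.float64(427.29979642676847), np.float64(97.92152920819517), np.float64(0.7281278250631388)]
fit [np.float64(426.16243839364034), np.float64(98.52366840419762), np.float64(0.7398452437422205)] -74.59704330146155
foot [[604.3280313462535, 319.03993067328395], [618.8032831883341, 217.69021139182283], [487.6176168863159, 199.27042859539637], [472.58325216691924, 298.48468474218157]] [545.83 258.62   7.  ]
yaw 0.14716160719722893 132.90172311273295 102.37821308424283
yaw2 0.1418653435274419
nut [[567.651448814724, 261.66968406242904]] [567.65 261.67  80.  ]
pad [[599.8282195152645, 299.52418054956206], [605.7793732799167, 236.8254283547043], [491.3129783630183, 221.25227340028238], [485.33203098964464, 282.2331430313342]] [545.56 259.96  18.  ]
yaw 0.14256149712889526 115.65457163851275 62.980550632101625
yaw2 0.09463311313869012
```

```bash
cat >> h.py <<'E'
import sys
def go(x,y,z,psi,cmd=None):
    """shift to get TCP at x,y,z with tool-x yaw psi; cmd: commanded (x,y,z,psi), default measured"""
    if cmd is None: cmd=pose()
    d=np.array([x,y,z])-cmd[:3]; c,s=np.cos(cmd[3]),np.sin(cmd[3])
    tw=-(psi-cmd[3]); tw=(tw+np.pi)%(2*np.pi)-np.pi
    print('dx %.4f dy %.4f dz %.4f twist %.4f'%((c*d[0]+s*d[1])/1e3,(s*d[0]-c*d[1])/1e3,-d[2]/1e3,tw))
def pose():
    from scipy.spatial.transform import Rotation as R
    o=r.observe(); M=R.from_quat(o['eef_rot']).as_matrix()
    return np.array([*o['position'],np.arctan2(M[1,0],M[0,0])%(2*np.pi)])
E
python3 -c "
from h import *
print(pose()); go(399.6,74.2,150,3.88,(187.294,490.453,231.305,2.777))"
```

```text
[187.30176813 490.44286196 231.30520108   2.7767782 ]
dx -0.3468 dy -0.3132 dz 0.0813 twist -1.1030
```

```bash
python3 -m inch '[{"dx":-0.347,"dy":-0.313,"dz":0.04,"twist":-1.103},{"dx":-0.347,"dy":-0.313,"dz":0.081,"twist":-1.103},{"dx":-0.347,"dy":-0.313,"dz":0.081,"twist":-1.103},{"dx":-0.347,"dy":-0.313,"dz":0.081,"twist":-1.103},{"dx":-0.347,"dy":-0.313,"dz":0.081,"twist":-1.103},{"dx":-0.347,"dy":-0.313,"dz":0.081,"twist":-1.103},{"dx":-0.347,"dy":-0.313,"dz":0.081,"twist":-1.103},{"dx":-0.347,"dy":-0.313,"dz":0.081,"twist":-1.103},{"dx":-0.347,"dy":-0.313,"dz":0.081,"twist":-1.103},{"dx":-0.347,"dy":-0.313,"dz":0.081,"twist":-1.103},{"dx":-0.347,"dy":-0.313,"dz":0.081,"twist":-1.103},{"dx":-0.347,"dy":-0.313,"dz":0.081,"twist":-1.103},{"dx":-0.347,"dy":-0.313,"dz":0.081,"twist":-1.103},{"dx":-0.347,"dy":-0.313,"dz":0.081,"twist":-1.103}]' 0.062
python3 - <<'E'
from h import *
snap('wrist','w1.png');snap('top','t1.png');print(pose())
c=get_calibration('wrist'); np.save('w1c.npy',c,allow_pickle=True)
E
```

```text
clock: 1.82
position: [402.5, 69.2, 149.7]
eef_rot: [-0.358, 0.934, -0.001, 0.0]
force: [-0.5, 0.1, 0.4]
opening: 62.5
[399.98671365  73.09030177 150.10952594   3.87617413]
```

View pics/w1.png

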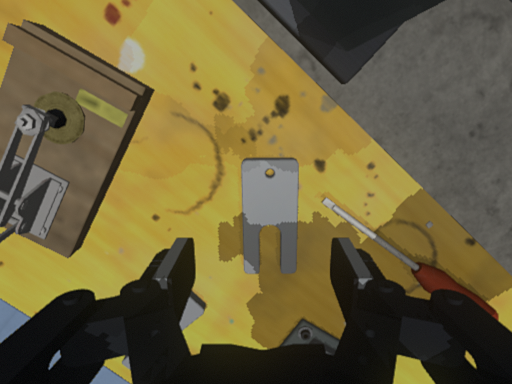

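The wrist view shows the plate centred at about (270,215), tail up and almost square to the tool. The screwdriver tip at (325,202) stays clear of the fingers.

```bash
python3 - <<'E'
from fit import *
c=np.load('w1c.npy',allow_pickle=True).item()
im=cv2.imread('pics/w1.png').astype(np.float32)
f=255*np.clip(im[:,:,0]/(im[:,:,2]+5),0,1); f=cv2.GaussianBlur(f,(0,0),.7)
p,fn,u=fit_plate(f,'wrist',c,[426,98.5,.74],12); print(p,fn)
v=cv2.imread('pics/w1.png')
for a in u[::1]:
    pass
G,w=plate_model()
for a in u[w>0]: v[int(round(a[1])),int(round(a[0]))]=(0,0,255)
cv2.imwrite('pics/w1f.png',v[130:300,200:350].repeat(4,0).repeat(4,1))
x,y,t=p; print('grasp'); go(x-36*np.cos(t),y-36*np.sin(t),3,t+np.pi); print(pose())
E
```

```text
[np.float64(422.3338703557621), np.float64(103.22663434964609), np.float64(0.7408002723252121)] -145.6133214175411
grasp
dx -0.0008 dy 0.0072 dz 0.1471 twist -0.0062
[399.98671365  73.09030177 150.10952594   3.87617413]
```

View pics/w1f.png

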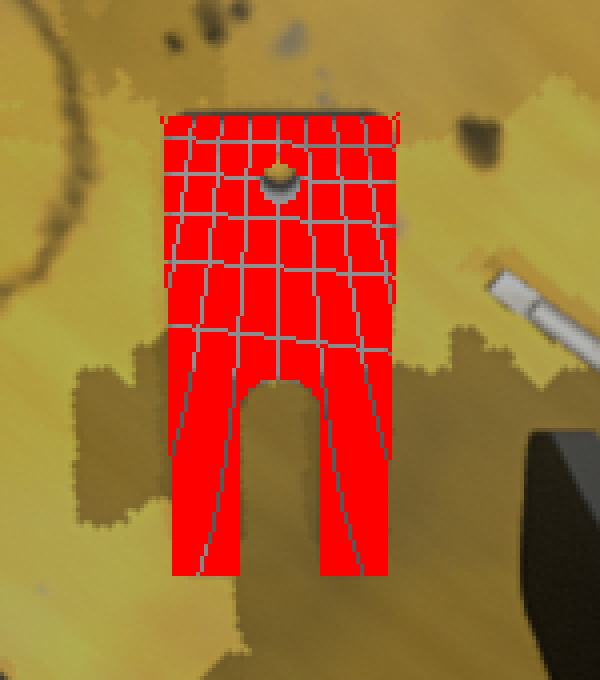

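The fit hugs the plate, but the arm was still settling and I read the calibration after the picture. I'll retake it now that the arm is at rest.

```bash
cat >> fit.py <<'E'
def wrist_plate(fn,x0,zt=12,cam='wrist'):
    get_image(cam)  # settle
    c=get_calibration(cam); P=pose(); snap(cam,fn)
    im=cv2.imread('pics/'+fn).astype(np.float32)
    f=255*np.clip(im[:,:,0]/(im[:,:,2]+5),0,1); f=cv2.GaussianBlur(f,(0,0),.7)
    p,v,u=fit_plate(f,cam,c,x0,zt); print(np.round(p,3),v,'pose',np.round(P,2)); return p
E
python3 - <<'E'
from fit import *
p=wrist_plate('w2.png',[425,99,.74]); x,y,t=p
go(x-36*np.cos(t),y-36*np.sin(t),3,t+np.pi); print(pose())
E
```

```text
[424.912  98.874   0.74 ] -145.52547946614965 pose [399.57  74.1  150.27   3.88]
dx 0.0009 dy 0.0006 dz 0.1474 twist -0.0015
[399.38705362  74.75629979 150.3909647    3.87985753]
```

```bash
python3 -m inch '[{"dx":0.001,"dy":0,"dz":0.04},{"dx":0.001,"dy":0,"dz":0.08},{"dx":0.001,"dy":0,"dz":0.12},{"dx":0.001,"dy":0,"dz":0.14},{"dx":0.001,"dy":0,"dz":0.145},{"dx":0.001,"dy":0,"dz":0.145},{"dx":0.001,"dy":0,"dz":0.145}]' 0.062
python3 -m inch '[{"dz":0.001},{"dz":0.001},{"dz":0.001},{"dz":0.001},{"dz":0.001},{"dz":0.001}]' 0.03 80
python3 - <<'E'
from fit import *
snap('wrist','w3.png'); print(pose(),r.observe()['opening'])
E
```

```text
[399.34598384  75.12076415 150.45261932   3.881007  ] 61.69565563920624validation failed for argument at $[0]...
validation failed for argument at $[0]...
```

View pics/w3.png

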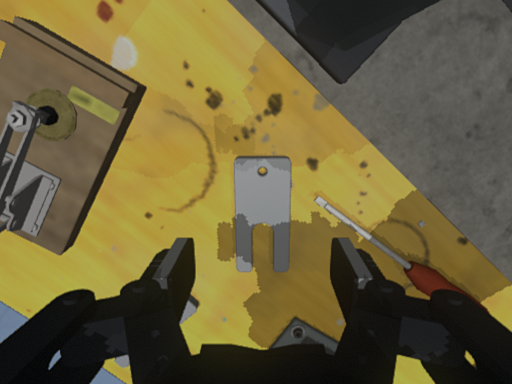

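Rows need all four keys, so neither move ran. I'll send them again.

```bash
python3 -m inch '[{"dx":0.001,"dy":0,"dz":0.04,"twist":0},{"dx":0.001,"dy":0,"dz":0.08,"twist":0},{"dx":0.001,"dy":0,"dz":0.12,"twist":0},{"dx":0.001,"dy":0,"dz":0.14,"twist":0},{"dx":0.001,"dy":0,"dz":0.145,"twist":0},{"dx":0.001,"dy":0,"dz":0.145,"twist":0},{"dx":0.001,"dy":0,"dz":0.145,"twist":0}]' 0.062
python3 -m inch '[{"dx":0,"dy":0,"dz":0.001,"twist":0},{"dx":0,"dy":0,"dz":0.001,"twist":0},{"dx":0,"dy":0,"dz":0.001,"twist":0},{"dx":0,"dy":0,"dz":0.001,"twist":0},{"dx":0,"dy":0,"dz":0.001,"twist":0},{"dx":0,"dy":0,"dz":0.001,"twist":0}]' 0.03 80
python3 - <<'E'
from fit import *
snap('wrist','w4.png'); print(pose(),r.observe()['opening'],r.observe()['force'])
E
```

```text
clock: 2.65
position: [399.6, 74.3, 6.2]
eef_rot: [-0.362, 0.932, -0.0, 0.0]
force: [-0.4, -1.2, 0.7]
opening: 61.8
clock: 3.15
position: [400.5, 74.0, 6.4]
eef_rot: [-0.361, 0.933, -0.0, 0.002]
force: [-3.5, 1.3, 17.4]
opening: 46.1
[400.52772502  73.99437893   6.41378347   3.88038143] 46.384064488668976 [-3.63963861  1.39283814 17.59881689]
```

View pics/w4.png

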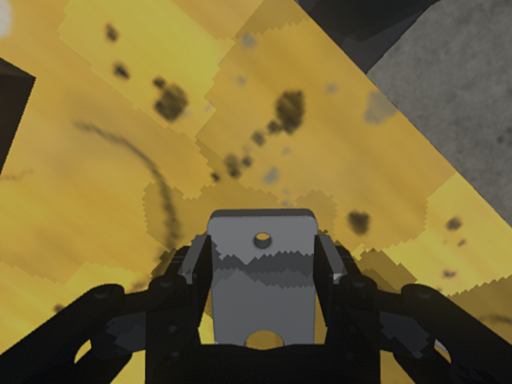

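The plate sits between the pads, but there is 17 N upward because the closing tips pressed on the bench. I'll lift a little and check.

```bash
python3 -m inch '[{"dx":0,"dy":0,"dz":-0.003,"twist":0},{"dx":0,"dy":0,"dz":-0.006,"twist":0},{"dx":0,"dy":0,"dz":-0.006,"twist":0},{"dx":0,"dy":0,"dz":-0.006,"twist":0}]' 
python3 - <<'E'
from fit import *
snap('wrist','w5.png');snap('scene','s5.png'); print(pose(),r.observe()['opening'],r.observe()['force'])
E
```

```text
clock: 3.53
position: [399.7, 73.6, 10.9]
eef_rot: [-0.361, 0.933, -0.0, 0.001]
force: [-0.4, -0.5, -0.2]
opening: 46.1
[399.18204954  73.5808448   10.45471449   3.87976639] 46.34598270500951 [-0.77714569 -0.14978901 -1.31677855]
```

View pics/w5.png

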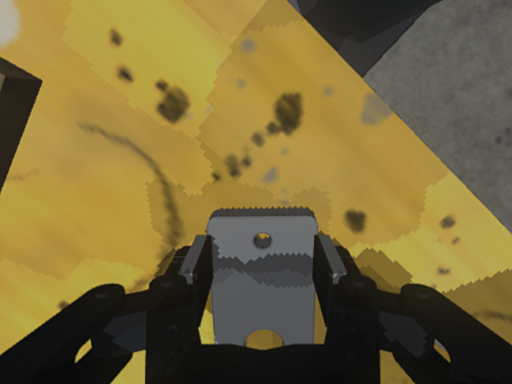

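View pics/s5.png

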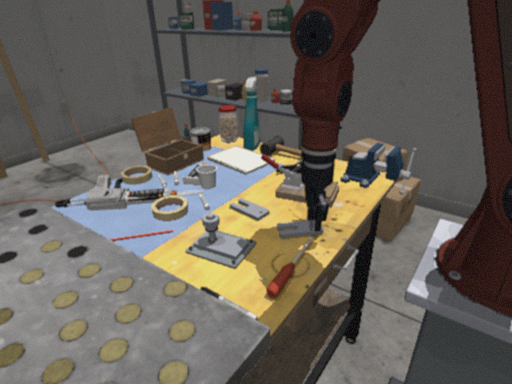

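The plate is held: the force reads about its weight and it keeps its place between the pads. Before moving on I'll refine the foot pose from the top picture.

```bash
python3 - <<'E'
from h import *
c=get_calibration('top')
for fn in ['top0.png','t1.png']:
    im=cv2.imread('pics/'+fn).astype(np.float32)
    big=cv2.resize(im[150:260,140:250],None,fx=8,fy=8,interpolation=cv2.INTER_CUBIC)
    f=cv2.GaussianBlur(big[:,:,0]/(big[:,:,2]+5),(0,0),4)
    m=(f>0.62).astype(np.uint8)
    n,l,s,_=cv2.connectedComponentsWithStats(m); k=1+np.argmax(s[1:,4]); 
    mm=cv2.morphologyEx((l==k).astype(np.uint8),cv2.MORPH_OPEN,np.ones((31,31)))
    ct=max(cv2.findContours(mm,0,1)[0],key=cv2.contourArea)[:,0]
    W=np.array([px2w('top',(140+(x+.5)/8-.5,150+(y+.5)/8-.5),7,c)[:2] for x,y in ct])
    (cx,cy),(w,h),a=cv2.minAreaRect(W.astype(np.float32)); 
    # robust line fits per side
    th0=.145
    for it in range(3):
        R=np.array([[np.cos(th0),np.sin(th0)],[-np.sin(th0),np.cos(th0)]]); V=(W-[cx,cy])@R.T
        sl=[]
        for i,sg,hf,ot in [(1,1,52,68),(1,-1,52,68),(0,1,68,52),(0,-1,68,52)]:
            q=V[(abs(V[:,i]*sg-hf)<6)&(abs(V[:,1-i])<ot-10)]; pf=np.polyfit(q[:,1-i],q[:,i],1); sl.append((pf,len(q)))
        dth=np.mean([np.arctan(sl[0][0][0]),np.arctan(sl[1][0][0]),-np.arctan(sl[2][0][0]),-np.arctan(sl[3][0][0])])
        off=R.T@[(sl[2][0][1]+sl[3][0][1])/2,(sl[0][0][1]+sl[1][0][1])/2]
        cx+=off[0];cy+=off[1];th0+=dth
    print(fn,'centre',cx,cy,'rect',w,h,a,'th',th0,[np.round(s[0],3) for s in sl])
    print('post',cx+23*np.cos(th0),cy+23*np.sin(th0))
    cv2.imwrite('pics/m_'+fn,mm*255)
E
```

```text
top0.png centre 545.7685915912817 259.410707314283 rect 136.6377716064453 104.41358947753906 8.40402889251709 th 0.14979275357457877 [array([-1.0000e-03,  5.1829e+01]), array([-2.0000e-03, -5.1829e+01]), array([-6.0000e-03,  6.7851e+01]), array([ 4.0000e-03, -6.7851e+01])]
post 568.5110382173465 262.8430711441528
t1.png centre 545.9928853363066 259.52297511199043 rect 136.4261474609375 104.75857543945312 8.636334419250488 th 0.14868709918400777 [array([-0.   , 51.791]), array([-8.0000e-03, -5.1791e+01]), array([-8.0000e-03,  6.7644e+01]), array([  0.   , -67.644])]
post 568.7391130687402 262.9301915630355
```

```bash
python3 -c "
from h import *
print(pose()); go(443.4,244.4,80,3.2906)"
```

```text
[399.18204954  73.5808448   10.45471449   3.87976639]
dx -0.1477 dy 0.0966 dz -0.0695 twist 0.5892
```

```bash
python3 -m inch '[{"dx":0,"dy":0,"dz":-0.03,"twist":0},{"dx":0,"dy":0,"dz":-0.07,"twist":0.1},{"dx":-0.148,"dy":0.097,"dz":-0.07,"twist":0.589},{"dx":-0.148,"dy":0.097,"dz":-0.07,"twist":0.589},{"dx":-0.148,"dy":0.097,"dz":-0.07,"twist":0.589},{"dx":-0.148,"dy":0.097,"dz":-0.07,"twist":0.589},{"dx":-0.148,"dy":0.097,"dz":-0.07,"twist":0.589},{"dx":-0.148,"dy":0.097,"dz":-0.07,"twist":0.589},{"dx":-0.148,"dy":0.097,"dz":-0.07,"twist":0.589},{"dx":-0.148,"dy":0.097,"dz":-0.07,"twist":0.589}]' 
python3 - <<'E'
from fit import *
print(pose()); snap('wrist','w6.png');snap('top','t6.png');snap('scene','s6.png'); print(pose(),r.observe()['opening'],r.observe()['force'])
im=cv2.imread('pics/t6.png')
cv2.imwrite('pics/t6z.png',cv2.resize(im[150:300,130:330],None,fx=4,fy=4,interpolation=cv2.INTER_CUBIC))
im=cv2.imread('pics/s6.png')
cv2.imwrite('pics/s6z.png',cv2.resize(im[180:300,150:350],None,fx=4,fy=4,interpolation=cv2.INTER_CUBIC))
E
```

```text
clock: 4.47
position: [442.5, 244.6, 79.8]
eef_rot: [-0.075, 0.997, -0.0, -0.001]
force: [0.8, -0.5, -1.7]
opening: 45.9
[442.49072436 244.6150471   79.78546786   3.29205858]
[442.86243129 243.89346435  80.15654017   3.28990762] 46.50578936732718 [-0.21231822 -0.27021419 -1.12197028]
```

View pics/t6z.png

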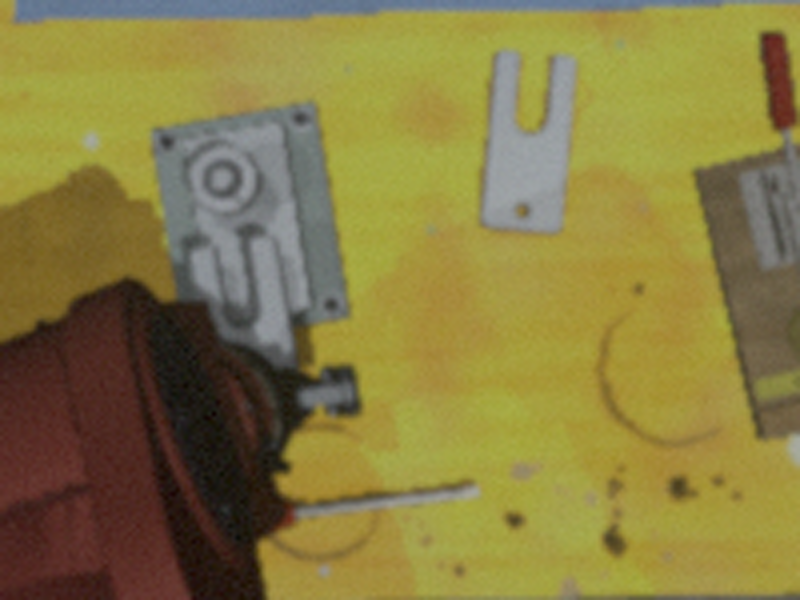

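View pics/s6z.png

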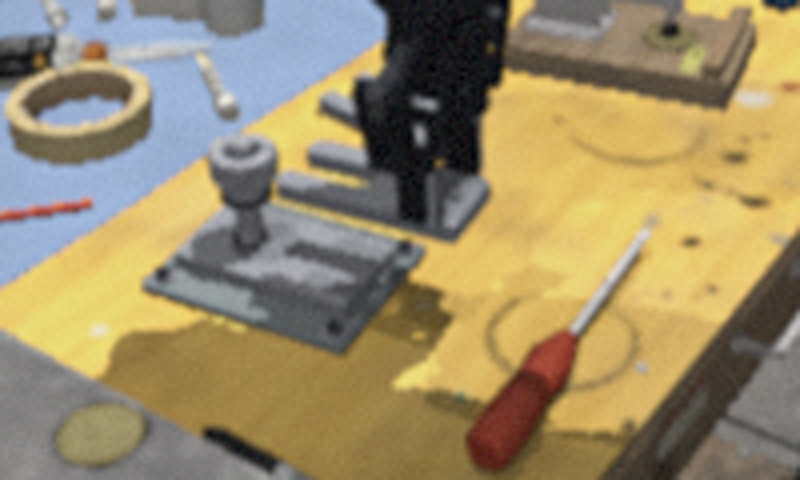

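View pics/w6.png

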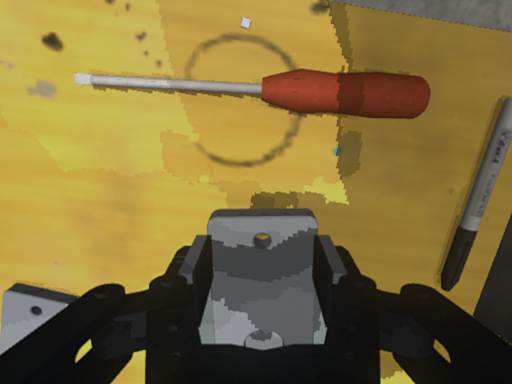

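Top view: the held plate's prong tips are at about (190,240) and (268,230) in the zoomed view, with the slot bottom at about (242,320). The nut is at (225,180). I'll overlay the predicted plate to check the in-hand offset.

```bash
python3 - <<'E'
from h import *
c=get_calibration('top'); im=cv2.imread('pics/t6.png')
z=cv2.resize(im[170:260,150:250],None,fx=8,fy=8,interpolation=cv2.INTER_CUBIC)
x,y,psi=442.6,244.2,3.291; th=psi-np.pi; zt=80-6.4+12
def dr(pts,off,lat,col,zz,o):
    q=[]
    for a,b in pts:
        a+=off;b+=lat
        u=w2px('top',(o[0]+a*np.cos(th)-b*np.sin(th),o[1]+a*np.sin(th)+b*np.cos(th),zz),c); q.append(((u-[150,170]+.5)*8-.5).astype(int))
    cv2.polylines(z,[np.array(q)],False,col,1)
arc=[(15-10*np.sin(t),-10*np.cos(t)) for t in np.linspace(0,np.pi,12)]
out=[(-55,-25),(55,-25),(55,-10)]+arc+[(55,10),(55,25),(-55,25)]
dr(out,35.5,0,(0,0,255),zt,(x,y))
cir=[(8*np.cos(t),8*np.sin(t)) for t in np.linspace(0,2*np.pi,30)]
dr(cir,0,0,(255,0,0),86,(567.5,263)); dr([(2.5*a,2.5*b) for a,b in cir],0,0,(0,255,0),80,(567.5,263))
dr([(45,52),(-91,52),(-91,-52),(45,-52),(45,52)],0,0,(255,0,255),7,(567.5,263))
cv2.imwrite('pics/t6o.png',z[:590])
E
```

```text
(no output)
```

View pics/t6o.png

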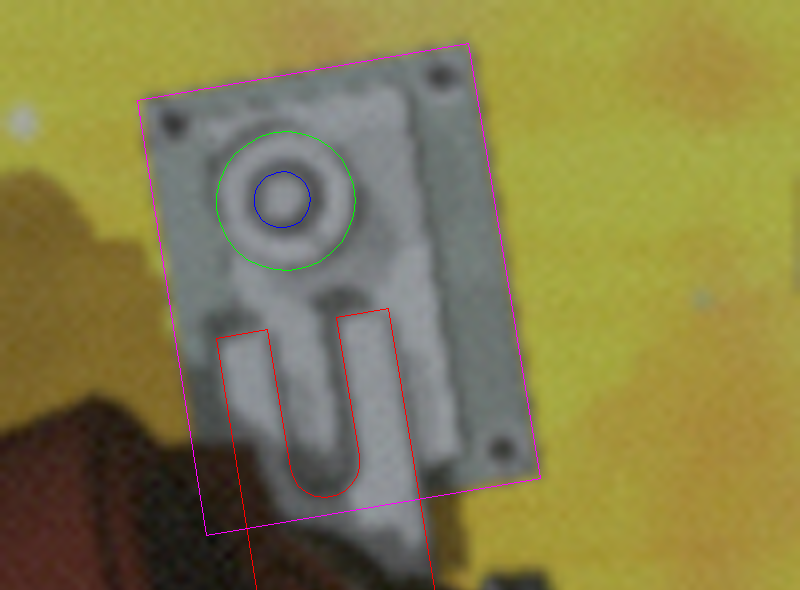

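The overlay agrees to within about 0.5 mm for the plate, nut and foot. Now I'll lower and slide in.

```bash
python3 -c "
from h import *
print(pose()); go(443.4,244.4,27,3.2906); 
print(pose()); go(517.6,255.5,27,3.2906)"
```

```text
[442.86243129 243.89346435  80.15654017   3.28990762]
dx -0.0006 dy 0.0004 dz 0.0532 twist -0.0007
[442.86243129 243.89346435  80.15654017   3.28990762]
dx -0.0756 dy 0.0004 dz 0.0532 twist -0.0007
```

```bash
python3 -m inch '[{"dx":0,"dy":0,"dz":0.03,"twist":0},{"dx":0,"dy":0,"dz":0.053,"twist":0},{"dx":0,"dy":0,"dz":0.053,"twist":0},{"dx":-0.02,"dy":0,"dz":0.053,"twist":0},{"dx":-0.04,"dy":0,"dz":0.053,"twist":0},{"dx":-0.06,"dy":0,"dz":0.053,"twist":0},{"dx":-0.068,"dy":0,"dz":0.053,"twist":0},{"dx":-0.068,"dy":0,"dz":0.053,"twist":0},{"dx":-0.068,"dy":0,"dz":0.053,"twist":0},{"dx":-0.068,"dy":0,"dz":0.053,"twist":0}]' 
python3 - <<'E'
from fit import *
get_image('top'); print(pose());snap('top','t7.png');snap('scene','s7.png'); print(pose(),r.observe()['opening'],r.observe()['force'])
im=cv2.imread('pics/s7.png')
cv2.imwrite('pics/s7z.png',cv2.resize(im[180:300,150:350],None,fx=4,fy=4,interpolation=cv2.INTER_CUBIC))
im=cv2.imread('pics/t7.png')
cv2.imwrite('pics/t7z.png',cv2.resize(im[170:260,150:250],None,fx=6,fy=6,interpolation=cv2.INTER_CUBIC))
E
```

```text
clock: 5.45
position: [509.0, 254.6, 27.4]
eef_rot: [-0.074, 0.997, -0.0, -0.001]
force: [-0.9, -0.6, -0.7]
opening: 45.9
[509.08111913 254.66636086  27.41061566   3.2909174 ]
[509.47663941 254.86729535  27.40061075   3.29103197] 45.758954977961196 [ 0.52871798 -0.3077593  -1.16776203]
```

View pics/s7z.png

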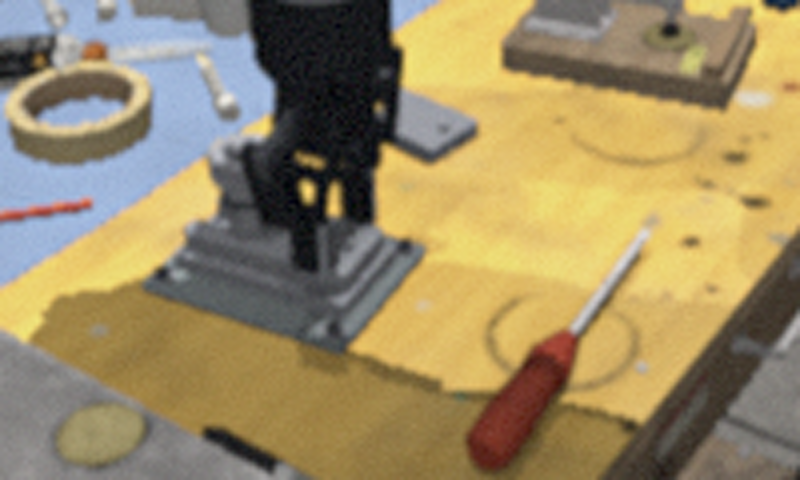

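View pics/t7z.png

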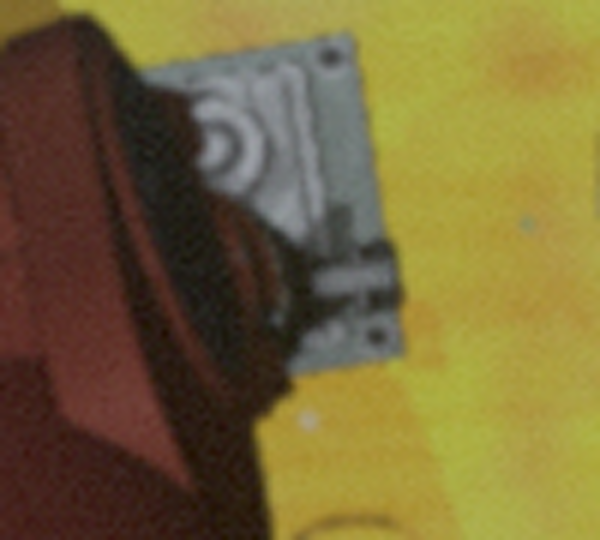

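No contact so far, with about 8.5 mm left. I'll creep in to feel the slot bottom touch the post.

```bash
python3 -m inch '[{"dx":-0.004,"dy":-0.0005,"dz":0.001,"twist":0},{"dx":-0.008,"dy":-0.0005,"dz":0.001,"twist":0},{"dx":-0.0085,"dy":-0.0005,"dz":0.001,"twist":0},{"dx":-0.0085,"dy":-0.0005,"dz":0.001,"twist":0}]'
python3 -m inch '[{"dx":-0.0005,"dy":0,"dz":0,"twist":0},{"dx":-0.001,"dy":0,"dz":0,"twist":0},{"dx":-0.001,"dy":0,"dz":0,"twist":0}]'
python3 -m inch '[{"dx":-0.0005,"dy":0,"dz":0,"twist":0},{"dx":-0.001,"dy":0,"dz":0,"twist":0},{"dx":-0.001,"dy":0,"dz":0,"twist":0}]'
```

```text
clock: 5.93
position: [519.4, 255.9, 26.3]
eef_rot: [-0.074, 0.997, 0.0, 0.0]
force: [-0.2, 0.6, -1.0]
opening: 46.0
clock: 6.18
position: [520.0, 256.0, 26.3]
eef_rot: [-0.075, 0.997, -0.0, -0.0]
force: [0.3, -0.2, -1.1]
opening: 46.1
clock: 6.43
position: [520.6, 256.0, 26.2]
eef_rot: [-0.075, 0.997, -0.0, -0.0]
force: [-1.4, -0.1, -1.1]
opening: 45.7
```

```bash
python3 -m inch '[{"dx":-0.0005,"dy":0,"dz":0,"twist":0},{"dx":-0.001,"dy":0,"dz":0,"twist":0},{"dx":-0.001,"dy":0,"dz":0,"twist":0}]'
python3 -m inch '[{"dx":-0.0005,"dy":0,"dz":0,"twist":0},{"dx":-0.001,"dy":0,"dz":0,"twist":0},{"dx":-0.001,"dy":0,"dz":0,"twist":0}]'
```

```text
clock: 6.68
position: [520.7, 256.0, 25.9]
eef_rot: [-0.075, 0.997, -0.0, -0.001]
force: [-5.3, -0.4, -0.1]
opening: 45.9
clock: 6.93
position: [520.7, 256.0, 25.7]
eef_rot: [-0.075, 0.997, -0.0, -0.002]
force: [-7.3, -1.3, 2.2]
opening: 45.8
```

Contact came at measured x ≈ 520.7. I'll back off 2 mm from there and set the plate down.

```bash
python3 -m inch '[{"dx":0.0015,"dy":0,"dz":0,"twist":0},{"dx":0.0035,"dy":0,"dz":0,"twist":0},{"dx":0.0035,"dy":0,"dz":0,"twist":0},{"dx":0.0035,"dy":0,"dz":0.0005,"twist":0},{"dx":0.0035,"dy":0,"dz":0.001,"twist":0},{"dx":0.0035,"dy":0,"dz":0.001,"twist":0}]'
python3 -m inch '[{"dx":0,"dy":0,"dz":0.0005,"twist":0},{"dx":0,"dy":0,"dz":0.001,"twist":0},{"dx":0,"dy":0,"dz":0.001,"twist":0}]'
python3 -c "
from h import *
print(pose())"
```

```text
clock: 7.43
position: [519.8, 255.9, 25.3]
eef_rot: [-0.074, 0.997, 0.0, 0.0]
force: [0.7, 0.5, -1.7]
opening: 46.0
clock: 7.68
position: [519.8, 255.9, 24.7]
eef_rot: [-0.075, 0.997, 0.0, 0.0]
force: [-1.2, -1.7, 3.2]
opening: 45.8
[519.76472961 255.92074647  24.66960548   3.29078701]
```

```bash
python3 -m inch '[{"dx":0.001,"dy":0,"dz":0,"twist":0},{"dx":0.001,"dy":0,"dz":0,"twist":0},{"dx":0.001,"dy":0,"dz":0.0,"twist":0}]'
python3 -m inch '[{"dx":0,"dy":0,"dz":0,"twist":0},{"dx":0,"dy":0,"dz":0,"twist":0},{"dx":0,"dy":0,"dz":0,"twist":0},{"dx":0,"dy":0,"dz":0,"twist":0}]' 0.062
python3 -c "
from h import *
print(pose()); t=-.114; go(590.5-36*np.cos(t),86.4-36*np.sin(t),150,t+np.pi)"
```

```text
clock: 7.93
position: [519.2, 255.9, 24.7]
eef_rot: [-0.075, 0.997, 0.0, 0.001]
force: [2.6, 0.3, 3.8]
opening: 46.0
clock: 8.27
position: [518.1, 255.6, 24.0]
eef_rot: [-0.075, 0.997, -0.0, -0.0]
force: [-0.1, -0.1, -0.8]
opening: 61.8
[518.06255466 255.63947642  24.02533268   3.29082009]
dx -0.0117 dy -0.1688 dz -0.1260 twist 0.2632
```

```bash
python3 -m inch '[{"dx":0.002,"dy":0,"dz":-0.03,"twist":0},{"dx":0.002,"dy":0,"dz":-0.07,"twist":0},{"dx":0,"dy":0,"dz":-0.11,"twist":0},{"dx":-0.012,"dy":-0.169,"dz":-0.126,"twist":0.263},{"dx":-0.012,"dy":-0.169,"dz":-0.126,"twist":0.263},{"dx":-0.012,"dy":-0.169,"dz":-0.126,"twist":0.263},{"dx":-0.012,"dy":-0.169,"dz":-0.126,"twist":0.263},{"dx":-0.012,"dy":-0.169,"dz":-0.126,"twist":0.263},{"dx":-0.012,"dy":-0.169,"dz":-0.126,"twist":0.263},{"dx":-0.012,"dy":-0.169,"dz":-0.126,"twist":0.263},{"dx":-0.012,"dy":-0.169,"dz":-0.126,"twist":0.263},{"dx":-0.012,"dy":-0.169,"dz":-0.126,"twist":0.263}]' 0.062
python3 - <<'E'
from fit import *
p=wrist_plate('w8.png',[590.5,86.4,-.114]); x,y,t=p
go(x-36*np.cos(t),y-36*np.sin(t),5,t+np.pi); print(pose())
im=snap('top','t8.png')[:,:,::-1]
c=get_calibration('top')
z=cv2.resize(im[170:260,150:250],None,fx=8,fy=8,interpolation=cv2.INTER_CUBIC);th=.149
def dr(pts,off,lat,col,zz,o):
    q=[]
    for a,b in pts:
        a+=off;b+=lat
        u=w2px('top',(o[0]+a*np.cos(th)-b*np.sin(th),o[1]+a*np.sin(th)+b*np.cos(th),zz),c); q.append(((u-[150,170]+.5)*8-.5).astype(int))
    cv2.polylines(z,[np.array(q)],False,col,1)
dr([(55,-25),(-55,-25),(-55,25),(55,25),(55,-25)],-15,0,(0,0,255),30,(567.8,263.2))
dr([(45,52),(-91,52),(-91,-52),(45,-52),(45,52)],0,0,(255,0,255),7,(567.8,263.2))
cv2.imwrite('pics/t8o.png',z[:590])
E
```

```text
clock: 9.27
position: [555.0, 91.7, 150.1]
eef_rot: [0.056, 0.998, 0.0, -0.0]
force: [-0.1, 0.4, -0.2]
opening: 61.7
[ 5.90551e+02  8.70520e+01 -1.09000e-01] -140.27843857848026 pose [555.03  91.68 150.1    3.03]
dx 0.0003 dy -0.0006 dz 0.1451 twist -0.0027
[555.09758199  91.58338252 150.14671872   3.02968173]
```

View pics/t8o.png

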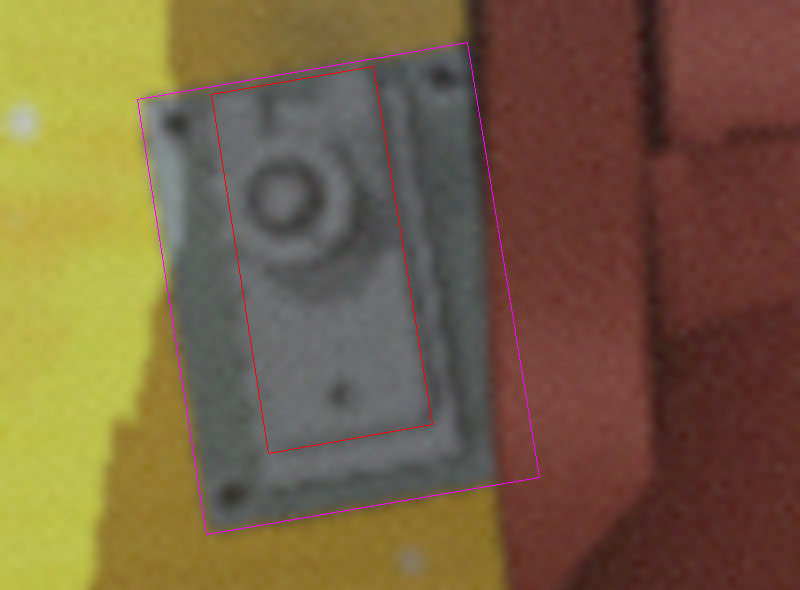

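View pics/w8.png

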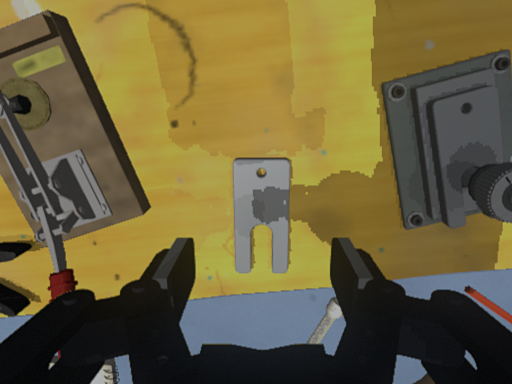

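The first plate is home and in line with the foot; its outline matches to under 1 mm. The second is centred at about (262,215) under the hand, so I'll grasp it.

```bash
python3 -m inch '[{"dx":0,"dy":0,"dz":0.04,"twist":0},{"dx":0,"dy":-0.0005,"dz":0.08,"twist":0},{"dx":0,"dy":-0.0005,"dz":0.12,"twist":-0.003},{"dx":0,"dy":-0.0005,"dz":0.138,"twist":-0.003},{"dx":0,"dy":-0.0005,"dz":0.143,"twist":-0.003},{"dx":0,"dy":-0.0005,"dz":0.143,"twist":-0.003},{"dx":0,"dy":-0.0005,"dz":0.143,"twist":-0.003}]' 0.062
python3 -m inch '[{"dx":0,"dy":0,"dz":0,"twist":0},{"dx":0,"dy":0,"dz":0,"twist":0},{"dx":0,"dy":0,"dz":0,"twist":0},{"dx":0,"dy":0,"dz":0,"twist":0},{"dx":0,"dy":0,"dz":0,"twist":0},{"dx":0,"dy":0,"dz":0,"twist":0}]' 0.03 80
python3 -c "
from h import *
p=pose();print(p); t=-.109; d=np.array([590.55,87.05])-p[:2]; print(d@[np.cos(t),np.sin(t)],d@[-np.sin(t),np.cos(t)])"
```

```text
clock: 10.0
position: [556.3, 90.2, 8.3]
eef_rot: [0.055, 0.998, 0.0, 0.001]
force: [0.2, 0.0, 1.2]
opening: 62.2
clock: 10.5
position: [559.3, 90.0, 11.5]
eef_rot: [0.055, 0.998, 0.0, 0.004]
force: [-1.2, -0.1, 23.0]
opening: 30.1
[559.27362103  89.96960045  11.53514051   3.03077352]
31.4083721818397 0.5001049494377915
```

The fingers closed to 30 mm and rode over the plate top, so the tips sit higher when open than I assumed. I'll open, rise and look.

```bash
python3 -m inch '[{"dx":0,"dy":0,"dz":-0.008,"twist":0},{"dx":0,"dy":0,"dz":-0.008,"twist":0},{"dx":0,"dy":0,"dz":-0.008,"twist":0},{"dx":0,"dy":0,"dz":-0.008,"twist":0},{"dx":0,"dy":0,"dz":-0.05,"twist":0},{"dx":0,"dy":0,"dz":-0.09,"twist":0},{"dx":0,"dy":0,"dz":-0.11,"twist":0},{"dx":0,"dy":0,"dz":-0.11,"twist":0},{"dx":0,"dy":0,"dz":-0.11,"twist":0},{"dx":0,"dy":0,"dz":-0.11,"twist":0}]' 0.062
python3 - <<'E'
from fit import *
p=wrist_plate('w9.png',[590.5,87,-.109]); x,y,t=p
go(x-36*np.cos(t),y-36*np.sin(t),0,t+np.pi); print(pose())
E
```

```text
clock: 11.33
position: [554.7, 89.9, 116.4]
eef_rot: [0.055, 0.998, -0.0, -0.001]
force: [-0.2, 0.1, -0.7]
opening: 62.1
[ 5.90523e+02  8.70030e+01 -1.10000e-01] -140.50412363317255 pose [554.43  89.84 115.99   3.03]
dx -0.0003 dy 0.0012 dz 0.1159 twist -0.0004
[554.30311186  89.84360312 115.86152141   3.03080501]
```

View pics/w9.png

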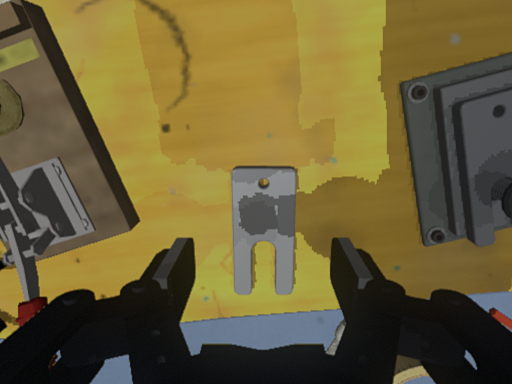

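The plate has not moved. From that contact I estimate the tips sit about 4.5 mm above the TCP at 50 mm opening. I'll go down to TCP z ≈ −1.5, which keeps the tips about 3 mm off the bench.

```bash
python3 -m inch '[{"dx":0,"dy":0.001,"dz":0.04,"twist":0},{"dx":0,"dy":0.001,"dz":0.08,"twist":0},{"dx":0,"dy":0.001,"dz":0.105,"twist":0},{"dx":0,"dy":0.001,"dz":0.112,"twist":0},{"dx":0,"dy":0.001,"dz":0.115,"twist":0},{"dx":0,"dy":0.001,"dz":0.1175,"twist":0},{"dx":0,"dy":0.001,"dz":0.1175,"twist":0}]' 0.062
python3 -m inch '[{"dx":0,"dy":0,"dz":0,"twist":0},{"dx":0,"dy":0,"dz":0,"twist":0},{"dx":0,"dy":0,"dz":0,"twist":0},{"dx":0,"dy":0,"dz":0,"twist":0}]' 0.03 80
python3 -c "
from h import *
p=pose();print(p); t=-.109; d=np.array([590.55,87.05])-p[:2]; print(d@[np.cos(t),np.sin(t)],d@[-np.sin(t),np.cos(t)])"
```

```text
clock: 12.02
position: [556.4, 90.9, 0.6]
eef_rot: [0.055, 0.998, 0.0, 0.001]
force: [0.3, 0.1, -0.9]
opening: 62.0
clock: 12.35
position: [556.7, 90.9, 1.8]
eef_rot: [0.055, 0.998, 0.0, 0.001]
force: [-2.2, 0.3, 8.6]
opening: 47.5
[556.73446333  90.89582378   1.82656678   3.03070028]
34.033219496753865 -0.14440112654328938
```

```bash
python3 -m inch '[{"dx":0,"dy":0,"dz":-0.02,"twist":0},{"dx":0,"dy":0,"dz":-0.06,"twist":0},{"dx":0,"dy":0,"dz":-0.1,"twist":0},{"dx":0,"dy":0,"dz":-0.11,"twist":0},{"dx":0,"dy":0,"dz":-0.11,"twist":0},{"dx":0,"dy":0,"dz":-0.11,"twist":0}]'
python3 - <<'E'
from fit import *
snap('wrist','w10.png'); p=pose(); print(p,r.observe()['opening'],r.observe()['force']); go(444.4,244.6,110,3.2906)
E
```

```text
clock: 12.85
position: [556.0, 90.9, 110.5]
eef_rot: [0.055, 0.998, 0.0, 0.001]
force: [-0.4, 0.6, -2.5]
opening: 47.4
[554.92655402  90.89300714 109.16261689   3.03079663] 47.46423511835248 [-0.28707024 -1.19786664 -2.88780379]
dx 0.1268 dy 0.1405 dz -0.0008 twist -0.2598
```

View pics/w10.png

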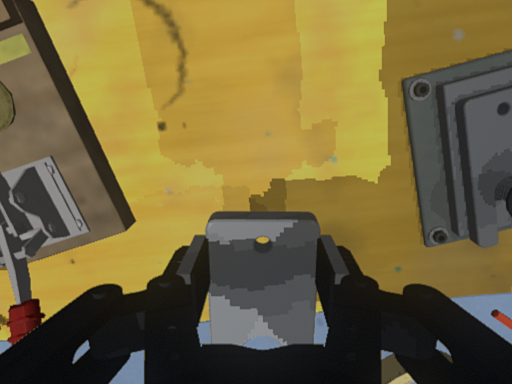

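The second plate is held, tail edge at about (262,213) and square to the tool. Next I'll carry it to the spot behind the foot.

```bash
python3 -m inch '[{"dx":0.127,"dy":0.14,"dz":-0.001,"twist":-0.26},{"dx":0.127,"dy":0.14,"dz":-0.001,"twist":-0.26},{"dx":0.127,"dy":0.14,"dz":-0.001,"twist":-0.26},{"dx":0.127,"dy":0.14,"dz":-0.001,"twist":-0.26},{"dx":0.127,"dy":0.14,"dz":-0.001,"twist":-0.26},{"dx":0.127,"dy":0.14,"dz":-0.001,"twist":-0.26},{"dx":0.127,"dy":0.14,"dz":0.01,"twist":-0.26},{"dx":0.127,"dy":0.14,"dz":0.02,"twist":-0.26},{"dx":0.127,"dy":0.14,"dz":0.02,"twist":-0.26},{"dx":0.127,"dy":0.14,"dz":0.02,"twist":-0.26}]'
python3 - <<'E'
from fit import *
get_image('top'); P=pose(); print(P); im=snap('top','t11.png')[:,:,::-1]; snap('scene','s11.png'); print(r.observe()['force'])
c=get_calibration('top')
z=cv2.resize(im[170:260,150:250],None,fx=8,fy=8,interpolation=cv2.INTER_CUBIC);th=.149
def dr(pts,off,lat,col,zz,o,th=.149):
    q=[]
    for a,b in pts:
        a+=off;b+=lat
        u=w2px('top',(o[0]+a*np.cos(th)-b*np.sin(th),o[1]+a*np.sin(th)+b*np.cos(th),zz),c); q.append(((u-[150,170]+.5)*8-.5).astype(int))
    cv2.polylines(z,[np.array(q)],False,col,1)
arc=[(15-10*np.sin(t),-10*np.cos(t)) for t in np.linspace(0,np.pi,12)]
out=[(-55,-25),(55,-25),(55,-10)]+arc+[(55,10),(55,25),(-55,25)]
dr(out,35,0,(0,0,255),P[2]-1.8+12,P[:2],P[3]-np.pi)
dr([(45,52),(-91,52),(-91,-52),(45,-52),(45,52)],0,0,(255,0,255),7,(568,263.2))
cv2.imwrite('pics/t11o.png',z[:590])
im=cv2.imread('pics/s11.png')
cv2.imwrite('pics/s11z.png',cv2.resize(im[180:300,150:350],None,fx=4,fy=4,interpolation=cv2.INTER_CUBIC))
print(pose()); 
E
```

```text
clock: 13.73
position: [443.8, 243.2, 88.3]
eef_rot: [-0.074, 0.997, -0.0, -0.002]
force: [0.2, 0.2, -0.8]
opening: 47.6
[444.4328895  243.41133232  89.03804254   3.28989776]
[ 0.08578603  0.18370459 -1.84316287]
[445.08267135 243.72382797  89.80648781   3.29001709]
```

View pics/t11o.png

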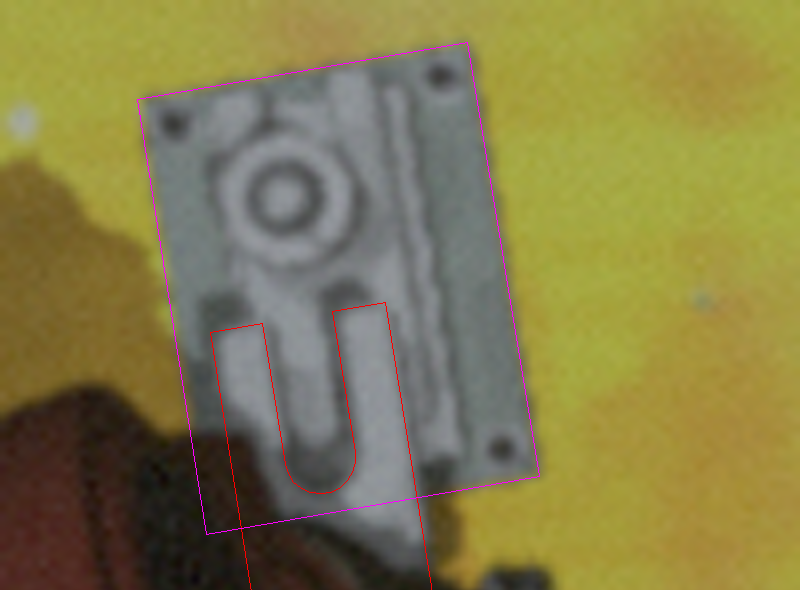

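View pics/s11z.png

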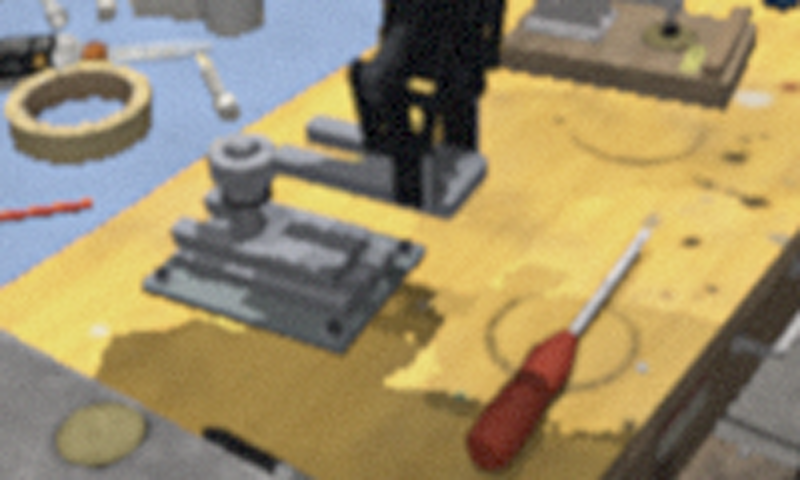

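```bash
python3 -m inch '[{"dx":0,"dy":0.0005,"dz":0.03,"twist":0},{"dx":0,"dy":0.0005,"dz":0.055,"twist":0},{"dx":0,"dy":0.0005,"dz":0.056,"twist":0},{"dx":0,"dy":0.0005,"dz":0.056,"twist":0},{"dx":0,"dy":0.0005,"dz":0.056,"twist":0}]'
python3 - <<'E'
from fit import *
snap('scene','s12.png'); print(pose(),r.observe()['force'])
im=cv2.imread('pics/s12.png')
cv2.imwrite('pics/s12z.png',cv2.resize(im[180:300,150:350],None,fx=4,fy=4,interpolation=cv2.INTER_CUBIC))
go(518.1,255.7,34,3.2906)
E
```

```text
clock: 14.3
position: [445.1, 244.6, 34.8]
eef_rot: [-0.074, 0.997, 0.0, 0.0]
force: [0.4, 1.1, -2.1]
opening: 47.3
[445.36659148 244.7399234   35.06436934   3.29061447] [-0.27968103 -0.39756726 -2.42536128]
dx -0.0736 dy 0.0000 dz 0.0011 twist 0.0000
```

View pics/s12z.png

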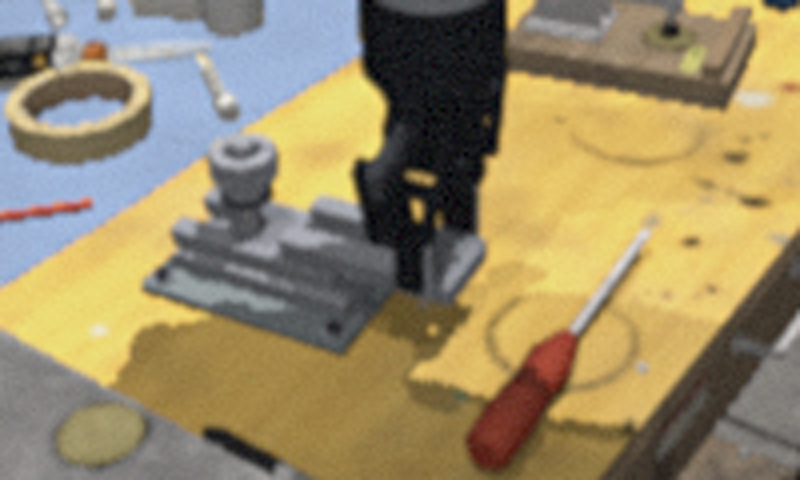

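```bash
python3 -m inch '[{"dx":-0.015,"dy":0,"dz":0.001,"twist":0},{"dx":-0.03,"dy":0,"dz":0.001,"twist":0},{"dx":-0.03,"dy":0,"dz":0.001,"twist":0}]'
python3 -m inch '[{"dx":-0.012,"dy":0,"dz":0,"twist":0},{"dx":-0.024,"dy":0,"dz":0,"twist":0},{"dx":-0.036,"dy":0,"dz":0,"twist":0},{"dx":-0.036,"dy":0,"dz":0,"twist":0},{"dx":-0.036,"dy":0,"dz":0,"twist":0}]'
python3 -c "
from h import *
print(pose()); go(518.1,255.7,34,3.2906)"
```

```text
clock: 14.6
position: [478.2, 249.9, 34.7]
eef_rot: [-0.074, 0.997, 0.001, 0.002]
force: [-0.9, -0.3, -1.6]
opening: 47.5
clock: 15.02
position: [510.1, 254.4, 33.5]
eef_rot: [-0.074, 0.997, 0.0, 0.0]
force: [-0.1, 0.2, -1.9]
opening: 47.4
[510.09948977 254.43944129  33.52074458   3.29056922]
dx -0.0081 dy 0.0001 dz -0.0005 twist -0.0000
```

```bash
python3 -m inch '[{"dx":-0.004,"dy":0.0,"dz":0,"twist":0},{"dx":-0.008,"dy":0,"dz":0,"twist":0},{"dx":-0.008,"dy":0,"dz":0,"twist":0},{"dx":-0.009,"dy":0,"dz":0,"twist":0},{"dx":-0.009,"dy":0,"dz":0,"twist":0}]'
python3 -m inch '[{"dx":-0.0005,"dy":0,"dz":0,"twist":0},{"dx":-0.001,"dy":0,"dz":0,"twist":0},{"dx":-0.001,"dy":0,"dz":0,"twist":0}]'
python3 -m inch '[{"dx":-0.0005,"dy":0,"dz":0,"twist":0},{"dx":-0.001,"dy":0,"dz":0,"twist":0},{"dx":-0.001,"dy":0,"dz":0,"twist":0}]'
python3 -m inch '[{"dx":-0.0005,"dy":0,"dz":0,"twist":0},{"dx":-0.001,"dy":0,"dz":0,"twist":0},{"dx":-0.001,"dy":0,"dz":0,"twist":0}]'
```

```text
clock: 15.43
position: [518.8, 255.7, 32.8]
eef_rot: [-0.075, 0.997, -0.0, -0.0]
force: [-0.5, 0.6, -2.5]
opening: 47.3
clock: 15.68
position: [519.9, 255.9, 32.8]
eef_rot: [-0.075, 0.997, -0.0, -0.0]
force: [-1.3, 0.5, -1.5]
opening: 46.9
clock: 15.93
position: [520.8, 256.0, 32.8]
eef_rot: [-0.075, 0.997, -0.0, -0.0]
force: [-0.0, -0.4, -1.8]
opening: 47.6
clock: 16.18
position: [520.9, 256.0, 32.5]
eef_rot: [-0.075, 0.997, -0.0, -0.001]
force: [-4.6, 0.4, -0.0]
opening: 47.4
```

```bash
python3 -m inch '[{"dx":0.0015,"dy":0,"dz":0,"twist":0},{"dx":0.003,"dy":0,"dz":0,"twist":0},{"dx":0.003,"dy":0,"dz":0,"twist":0},{"dx":0.003,"dy":0,"dz":0,"twist":0},{"dx":0.003,"dy":0,"dz":0,"twist":0}]'
python3 -m inch '[{"dx":0,"dy":0,"dz":0.0005,"twist":0},{"dx":0,"dy":0,"dz":0.001,"twist":0},{"dx":0,"dy":0,"dz":0.001,"twist":0}]'
```

```text
clock: 16.6
position: [519.2, 255.8, 32.9]
eef_rot: [-0.074, 0.997, 0.0, 0.0]
force: [0.4, -0.0, -2.0]
opening: 47.1
clock: 16.85
position: [519.1, 255.8, 31.9]
eef_rot: [-0.075, 0.997, 0.0, 0.0]
force: [-0.3, 0.0, -0.5]
opening: 47.1
```

```bash
python3 -m inch '[{"dx":0,"dy":0,"dz":0.0005,"twist":0},{"dx":0,"dy":0,"dz":0.0007,"twist":0},{"dx":0,"dy":0,"dz":0.0007,"twist":0}]'
python3 -m inch '[{"dx":0,"dy":0,"dz":0,"twist":0},{"dx":0,"dy":0,"dz":0,"twist":0},{"dx":0,"dy":0,"dz":0,"twist":0},{"dx":0,"dy":0,"dz":0,"twist":0}]' 0.062
python3 -m inch '[{"dx":0,"dy":0,"dz":-0.04,"twist":0},{"dx":0,"dy":0,"dz":-0.08,"twist":0},{"dx":0.02,"dy":0,"dz":-0.12,"twist":0},{"dx":0.06,"dy":0,"dz":-0.14,"twist":0},{"dx":0.06,"dy":0,"dz":-0.14,"twist":0},{"dx":0.06,"dy":0,"dz":-0.14,"twist":0}]' 
python3 - <<'E'
from fit import *
get_image('top'); im=snap('top','t13.png')[:,:,::-1]; print(pose()); snap('wrist','w13.png'); snap('scene','s13.png'); print(pose(),r.observe()['qpos'])
c=get_calibration('top')
z=cv2.resize(im[170:260,150:250],None,fx=8,fy=8,interpolation=cv2.INTER_CUBIC);th=.149
def dr(pts,off,lat,col,zz,o,th=.149):
    q=[]
    for a,b in pts:
        a+=off;b+=lat
        u=w2px('top',(o[0]+a*np.cos(th)-b*np.sin(th),o[1]+a*np.sin(th)+b*np.cos(th),zz),c); q.append(((u-[150,170]+.5)*8-.5).astype(int))
    cv2.polylines(z,[np.array(q)],False,col,1)
dr([(55,-25),(-55,-25),(-55,25),(55,25),(55,-25)],-15,0,(0,0,255),42,(568,263.2))
cv2.imwrite('pics/t13o.png',z[:590])
im=cv2.imread('pics/s13.png')
cv2.imwrite('pics/s13z.png',cv2.resize(im[180:300,150:350],None,fx=4,fy=4,interpolation=cv2.INTER_CUBIC))
E
```

```text
clock: 17.1
position: [519.1, 255.8, 31.9]
eef_rot: [-0.075, 0.997, 0.0, 0.0]
force: [-2.8, -0.7, 7.6]
opening: 47.5
clock: 17.43
position: [518.9, 255.7, 31.0]
eef_rot: [-0.075, 0.997, -0.0, -0.0]
force: [-0.3, -0.1, -0.1]
opening: 62.0
clock: 17.93
position: [458.8, 247.0, 172.7]
eef_rot: [-0.075, 0.997, 0.0, 0.001]
force: [1.1, 0.3, -0.3]
opening: 62.0
[459.95219899 246.90479617 170.78997076   3.2909181 ]
[459.94460155 246.70939709 169.97228713   3.29054578] [ 3.52263283e-01  3.29066857e-01 -2.67189694e-01  9.75700564e-01
 -9.70558893e-05  2.03310027e-01]
```

View pics/t13o.png

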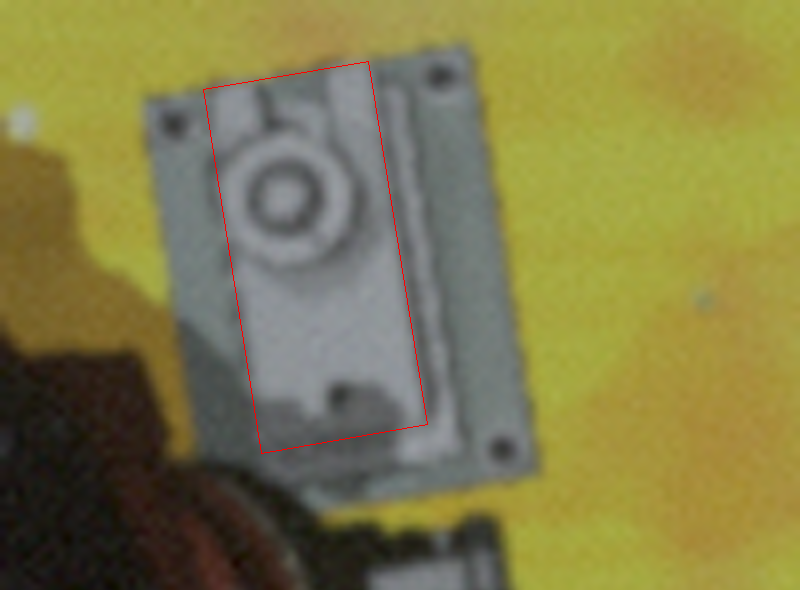

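View pics/s13z.png

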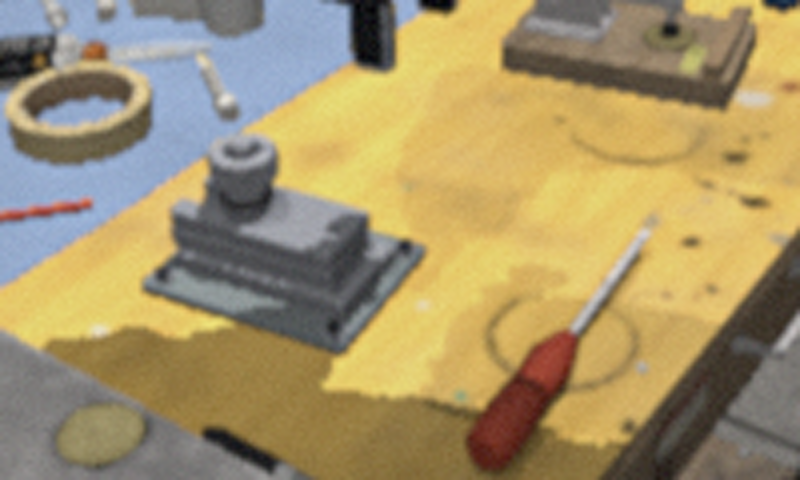

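View pics/w13.png

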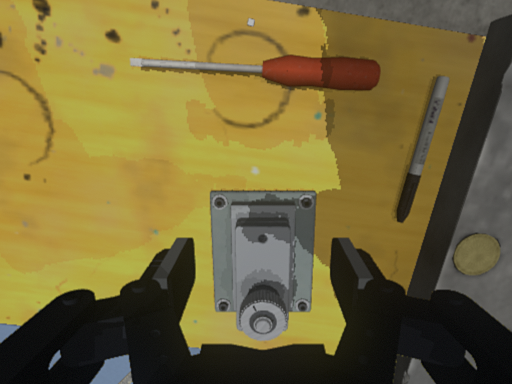

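The pile is square on the foot with the plates released; the outline matches to about 1 mm. The nut's post tip is at about (263,323) in the wrist view. Now I'll locate the post axis precisely.

```bash
python3 - <<'E'
from fit import *
c=get_calibration('wrist'); print(pose()); im=snap('wrist','w14.png')[:,:,::-1]
cv2.imwrite('pics/w14z.png',cv2.resize(im[260:350,210:320],None,fx=7,fy=7,interpolation=cv2.INTER_CUBIC))
for uv in [(263,323)]: print(px2w('wrist',uv,86,c))
print('pred',w2px('wrist',(568.3,263.2,86),c))
E
```

```text
[459.94460155 246.70939709 169.97228713   3.29054578]
[563.86084677 263.57635752  86.        ]
pred [261.71819415 327.55184725]
```

View pics/w14z.png

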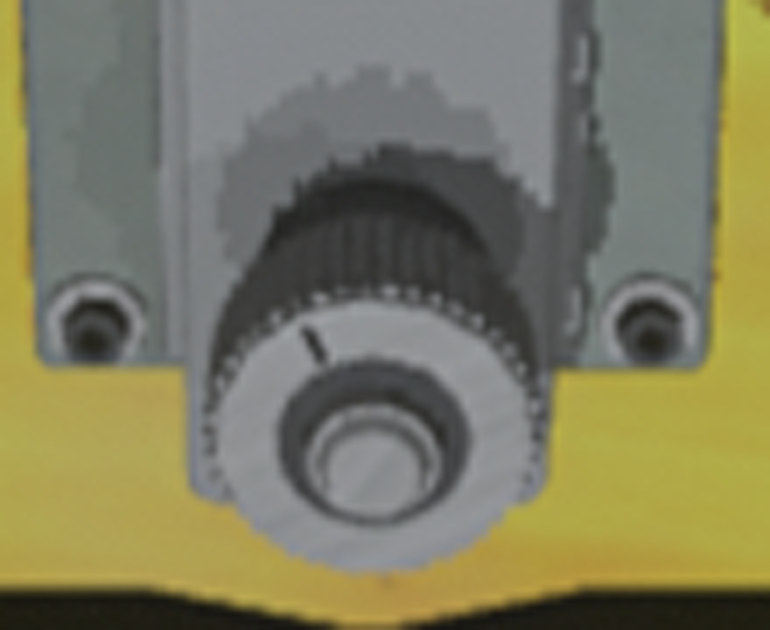

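```bash
python3 - <<'E'
from fit import *
c=get_calibration('wrist')
print(px2w('wrist',(262.9,326.7),86,c))
P=px2w('wrist',(262.9,326.7),86,c)
for z in (72,74,76,78,80,82): 
    a=w2px('wrist',(P[0],P[1],z),c); 
    e=[w2px('wrist',(P[0]+20*np.cos(t),P[1]+20*np.sin(t),z),c) for t in np.linspace(0,6.28,60)]; e=np.array(e)
    print(z,a,e[:,0].min(),e[:,0].max(),e[:,1].min(),e[:,1].max(),'turn',(54+31.5-z)/1.91)
print('obs',210+215.5/7-.5,210+540.5/7-.5,260+290.5/7-.5,260+572.5/7-.5)
q1=0.434
for x,y,z,ps in [(567.7,263.4,120,np.pi+.434+2.8)]:
    print(pose()); go(x,y,z,ps)
E
```

```text
[567.1346766  263.94087767  86.        ]
72 [262.86610597 315.6233378 ] 239.3270668765536 286.4215791977534 295.0350963016009 335.3971734087988 turn 7.068062827225131
74 [262.8707478  317.14030066] 239.1692921487513 286.5884633124815 296.4380874421765 337.0181929680502 turn 6.020942408376964
76 [262.87545404 318.67831289] 239.0093249489254 286.75766227958184 297.860944064845 338.661264858369 turn 4.973821989528796
78 [262.88022604 320.23781568] 238.84711925671732 286.92922459946385 299.3040911023074 340.32684216109163 turn 3.9267015706806285
80 [262.88506519 321.81926262] 238.6826277547268 287.10320013696304 300.76796569366513 342.01539045499567 turn 2.8795811518324608
82 [262.88997291 323.42312018] 238.51580178249236 287.2796401696611 302.25301762588424 343.7273882501919 turn 1.8324607329842932
obs 240.28571428571428 286.7142857142857 301.0 341.2857142857143
[459.88255568 246.67614994 169.89579402   3.29046844]
dx -0.1091 dy 0.0005 dz 0.0499 twist -3.0851
```

```bash
python3 -c "
from h import *
go(567.7,263.5,125,5.74)"
python3 -m inch '[{"dx":-0.04,"dy":0,"dz":0,"twist":-0.125},{"dx":-0.08,"dy":0,"dz":0,"twist":-0.25},{"dx":-0.109,"dy":-0.0003,"dz":0.01,"twist":-0.375},{"dx":-0.109,"dy":-0.0003,"dz":0.03,"twist":-0.5},{"dx":-0.109,"dy":-0.0003,"dz":0.045,"twist":-0.625},{"dx":-0.109,"dy":-0.0003,"dz":0.045,"twist":-0.75},{"dx":-0.109,"dy":-0.0003,"dz":0.045,"twist":-0.875},{"dx":-0.109,"dy":-0.0003,"dz":0.045,"twist":-1.0},{"dx":-0.109,"dy":-0.0003,"dz":0.045,"twist":-1.125},{"dx":-0.109,"dy":-0.0003,"dz":0.045,"twist":-1.25},{"dx":-0.109,"dy":-0.0003,"dz":0.045,"twist":-1.375},{"dx":-0.109,"dy":-0.0003,"dz":0.045,"twist":-1.5},{"dx":-0.109,"dy":-0.0003,"dz":0.045,"twist":-1.6},{"dx":-0.109,"dy":-0.0003,"dz":0.045,"twist":-1.8},{"dx":-0.109,"dy":-0.0003,"dz":0.045,"twist":-2.0},{"dx":-0.109,"dy":-0.0003,"dz":0.045,"twist":-2.2},{"dx":-0.109,"dy":-0.0003,"dz":0.045,"twist":-2.45},{"dx":-0.109,"dy":-0.0003,"dz":0.045,"twist":-2.45},{"dx":-0.109,"dy":-0.0003,"dz":0.045,"twist":-2.45},{"dx":-0.109,"dy":-0.0003,"dz":0.045,"twist":-2.45}]' 0.062
python3 - <<'E'
from fit import *
get_image('top');get_image('top');get_image('top');get_image('top')
c=get_calibration('wrist'); print(pose()); im=snap('wrist','w15.png'); print(pose(),r.observe()['qpos'][5])
go(567.7,263.5,57,5.74)
E
```

```text
dx -0.1091 dy 0.0006 dz 0.0449 twist -2.4495
clock: 19.85
position: [567.5, 262.4, 124.6]
eef_rot: [0.964, -0.265, -0.001, 0.001]
force: [-0.9, 0.6, 0.2]
opening: 61.9
[567.42439702 262.54221067 125.13269249   5.73685645]
[567.37779578 262.59296362 125.3191254    5.7372613 ] -2.279083094643693
dx -0.0002 dy -0.0009 dz 0.0683 twist -0.0027
```

View pics/w15.png

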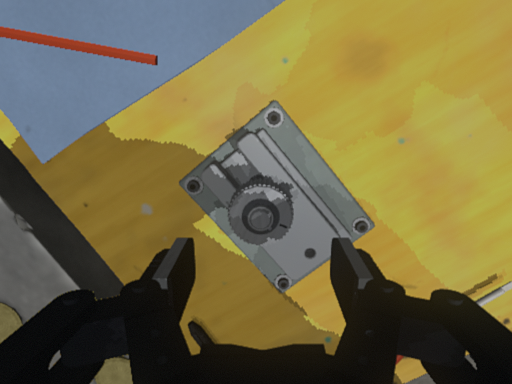

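```bash
python3 - <<'E'
from fit import *
c=get_calibration('wrist'); im=cv2.imread('pics/w15.png')
cv2.imwrite('pics/w15z.png',cv2.resize(im[165:255,215:305],None,fx=6,fy=6,interpolation=cv2.INTER_CUBIC))
print(px2w('wrist',(261,218),86,c), w2px('wrist',(567.7,263.5,86),c))
E
```

```text
[568.49952552 262.81882691  86.        ] [260.71581451 219.65700726]
```

View pics/w15z.png

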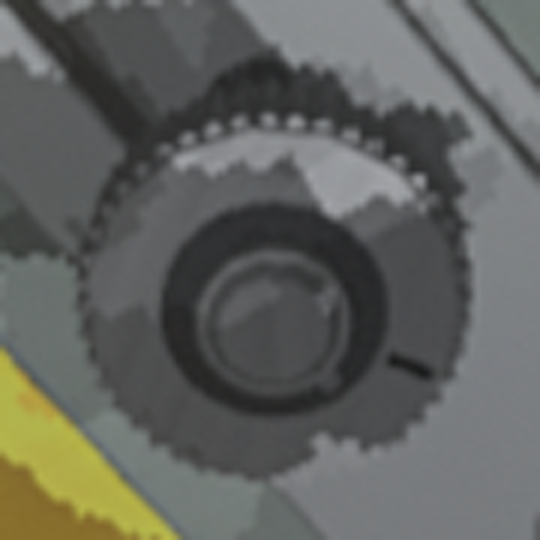

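```bash
python3 -m inch '[{"dx":0,"dy":-0.0007,"dz":0.03,"twist":0},{"dx":0,"dy":-0.0007,"dz":0.055,"twist":0},{"dx":0,"dy":-0.0007,"dz":0.068,"twist":0},{"dx":0,"dy":-0.0007,"dz":0.068,"twist":0},{"dx":0,"dy":-0.0007,"dz":0.068,"twist":0},{"dx":0,"dy":-0.0007,"dz":0.068,"twist":0}]' 0.062
python3 -c "
from h import *
print(pose(),r.observe()['wrist_torque'])"
python3 -m inch '[{"dx":0,"dy":0,"dz":0,"twist":0},{"dx":0,"dy":0,"dz":0,"twist":0},{"dx":0,"dy":0,"dz":0,"twist":0},{"dx":0,"dy":0,"dz":0,"twist":0},{"dx":0,"dy":0,"dz":0,"twist":0}]' 0.02 50
python3 -c "
from h import *
print(pose(),r.observe()['wrist_torque'])"
```

```text
clock: 20.6
position: [568.5, 263.5, 59.1]
eef_rot: [0.963, -0.268, 0.001, -0.0]
force: [-0.9, -0.2, 0.1]
opening: 62.1
[568.53006092 263.51905359  59.10590133   5.73969114] [-0.01421368 -0.03184913  0.00879164]
clock: 21.02
position: [568.5, 263.4, 59.5]
eef_rot: [0.963, -0.268, 0.001, -0.0]
force: [-1.1, -1.0, 5.9]
opening: 36.6
[568.50412939 263.42089866  59.54889602   5.74050719] [-0.25517728  0.26091241 -0.01368885]
```

```bash
python3 -m inch '[{"dx":0,"dy":0,"dz":0,"twist":0.12},{"dx":0,"dy":0,"dz":0,"twist":0.24},{"dx":0,"dy":0,"dz":0,"twist":0.36},{"dx":0,"dy":0,"dz":0,"twist":0.48},{"dx":0,"dy":0,"dz":0,"twist":0.6},{"dx":0,"dy":0,"dz":0,"twist":0.6}]'
cat >> h.py <<'E'
def tz():
    o=r.observe(); p=pose(); print('t %.2f'%o['clock'],'pose',np.round(p,2),'q6 %.3f'%o['qpos'][5],'F',np.round(o['force'],1),'T',np.round(o['wrist_torque'],3),'e6 %.3f'%o['effort'][5],'op %.1f'%o['opening'])
E
python3 -c "
from h import *
tz()
snap('scene','s16.png'); snap('wrist','w16.png')
tz()"
```

```text
clock: 21.52
position: [568.4, 263.4, 58.7]
eef_rot: [0.84, -0.543, 0.001, -0.001]
force: [2.0, -0.0, -1.6]
opening: 36.7
t 21.52 pose [568.45 263.37  58.68   5.13] q6 -1.676 F [ 2.  -0.  -1.6] T [-0.066 -0.395 -0.051] e6 2.160 op 36.7
t 21.62 pose [568.41 263.41  58.67   5.14] q6 -1.686 F [ 2.7 -0.8 -0.9] T [-0.041 -0.493 -0.064] e6 0.445 op 36.8
```

View pics/w16.png

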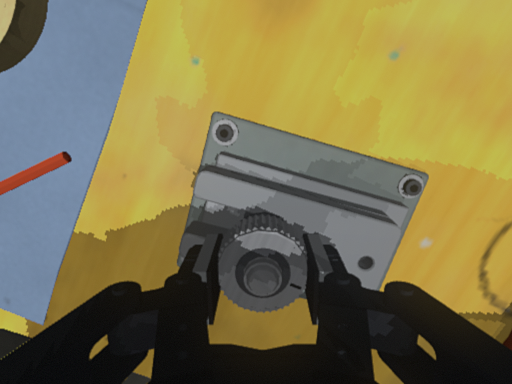

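The nut turns with the gripper: its index mark keeps its place between the pads, and the drag torque reads about 0.05–0.06 N m. I'll carry on.

```bash
python3 -m inch '[{"dx":0,"dy":0,"dz":0.0002,"twist":0.12},{"dx":0,"dy":0,"dz":0.0005,"twist":0.24},{"dx":0,"dy":0,"dz":0.0007,"twist":0.36},{"dx":0,"dy":0,"dz":0.0009,"twist":0.48},{"dx":0,"dy":0,"dz":0.0011,"twist":0.6},{"dx":0,"dy":0,"dz":0.0014,"twist":0.72},{"dx":0,"dy":0,"dz":0.0016,"twist":0.84},{"dx":0,"dy":0,"dz":0.0018,"twist":0.96},{"dx":0,"dy":0,"dz":0.0021,"twist":1.08},{"dx":0,"dy":0,"dz":0.0023,"twist":1.2},{"dx":0,"dy":0,"dz":0.0023,"twist":1.2},{"dx":0,"dy":0,"dz":0.0023,"twist":1.2}]'
python3 -c "
from h import *
tz()
im=snap('scene','s17.png')[:,:,::-1]; snap('wrist','w17.png')
cv2.imwrite('pics/s17z.png',cv2.resize(im[180:280,170:290],None,fx=6,fy=6,interpolation=cv2.INTER_CUBIC))
tz()"
```

```text
clock: 22.62
position: [568.3, 263.4, 56.3]
eef_rot: [-0.392, 0.92, -0.0, 0.001]
force: [2.6, -0.2, 1.3]
opening: 36.8
t 22.62 pose [568.29 263.36  56.3    3.95] q6 -0.488 F [ 2.6 -0.2  1.3] T [-0.14  -0.44  -0.087] e6 0.615 op 36.8
t 22.72 pose [568.3  263.36  56.27   3.95] q6 -0.487 F [1.2 0.1 1.1] T [-0.178 -0.563  0.017] e6 -0.024 op 36.5
```

View pics/s17z.png

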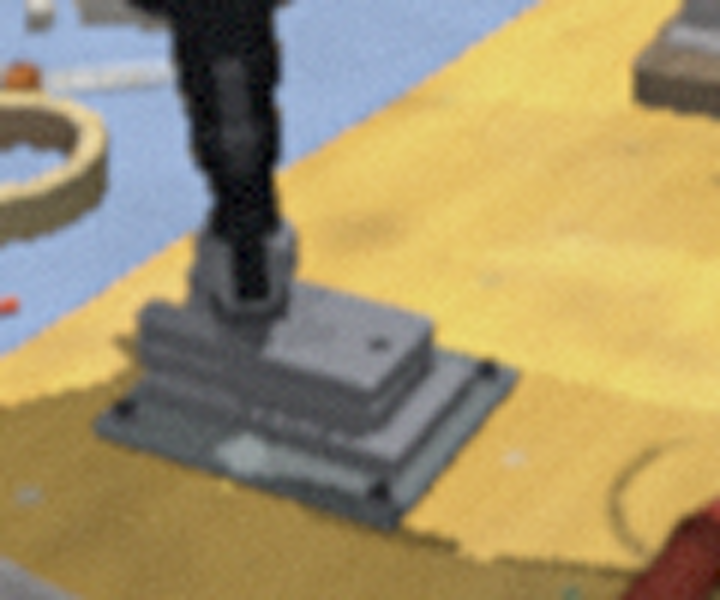

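View pics/w17.png

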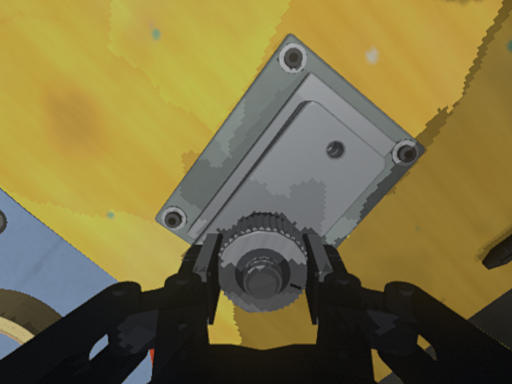

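```bash
cat >> h.py <<'E'
def avg(n=8):
    a=[]
    for i in range(n):
        o=r.observe(); a.append([*o['force'],*o['wrist_torque'],o['effort'][5],o['qpos'][5],o['position'][2]]); get_image('top')
    a=np.array(a); print('t %.2f'%r.observe()['clock'],'mean',np.round(a.mean(0),3),'sd Tz %.3f e6 %.3f'%(a[:,5].std(),a[:,6].std()))
E
python3 -m inch '[{"dx":0,"dy":0,"dz":0.0002,"twist":0.12},{"dx":0,"dy":0,"dz":0.0005,"twist":0.24},{"dx":0,"dy":0,"dz":0.0007,"twist":0.36},{"dx":0,"dy":0,"dz":0.0009,"twist":0.48},{"dx":0,"dy":0,"dz":0.0011,"twist":0.6},{"dx":0,"dy":0,"dz":0.0014,"twist":0.72},{"dx":0,"dy":0,"dz":0.0015,"twist":0.8},{"dx":0,"dy":0,"dz":0.0015,"twist":0.8}]'
python3 -c "
from h import *
tz();avg(8);im=snap('scene','s18.png')"
```

```text
clock: 23.38
position: [568.2, 263.4, 54.7]
eef_rot: [0.0, 1.0, 0.0, 0.0]
force: [2.8, -0.3, 3.0]
opening: 36.7
t 23.38 pose [568.2  263.42  54.69   3.14] q6 0.318 F [ 2.8 -0.3  3. ] T [-0.133 -0.496 -0.04 ] e6 1.562 op 36.7
t 23.78 mean [ 2.9520e+00 -3.6100e-01  3.8320e+00 -1.1500e-01 -6.0500e-01 -2.0000e-03
  3.2100e-01  3.1500e-01  5.4681e+01] sd Tz 0.059 e6 0.546
```

The static torque average doesn't help: about 0 with 0.06 noise. I'll gauge the height from the picture instead, using the parallax of the post tip (z = 86) against the head's top face.

```bash
python3 -c "
from h import *
c=get_calibration('wrist'); np.save('w19c.npy',c); tz(); im=snap('wrist','w19.png')[:,:,::-1]
cv2.imwrite('pics/w19z.png',cv2.resize(im[225:325,210:320],None,fx=7,fy=6,interpolation=cv2.INTER_CUBIC))
cv2.imwrite('pics/w19z.png',cv2.resize(im[230:325,210:320],None,fx=6,fy=6,interpolation=cv2.INTER_CUBIC))
for z in (71,72,73,74,75,76,78,86): print(z,w2px('wrist',(567.8,263.4,z),c))
"
```

```text
t 23.83 pose [568.17 263.41  54.63   3.14] q6 0.317 F [3.1 0.1 5.7] T [-0.113 -0.76   0.109] e6 -0.015 op 36.7
71 [261.13289608 268.08156268]
72 [261.12722105 269.27215306]
73 [261.12146757 270.47920071]
74 [261.11563401 271.70304923]
75 [261.10971868 272.94405186]
76 [261.10371986 274.2025718 ]
78 [261.09146454 276.77366846]
86 [261.03872078 287.83901713]
```

View pics/w19z.png

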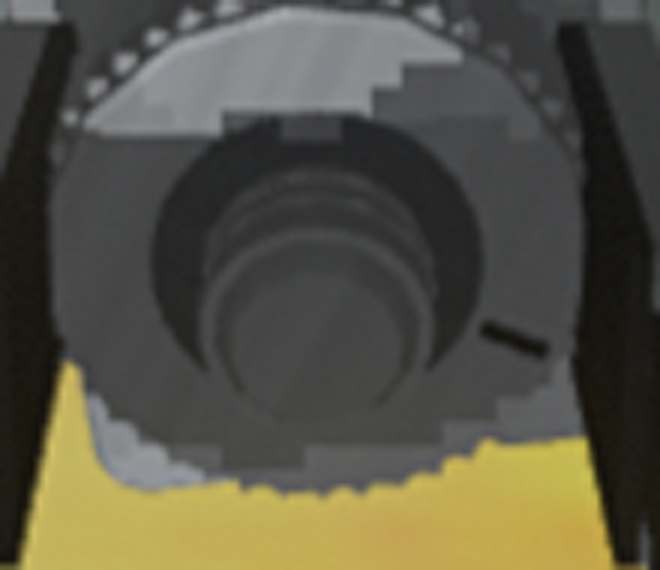

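By parallax the turn is now about 5.7 ± 0.3, which agrees with 3.1 at the start plus 2.6 turned. I'll go on in small steps and read the torque while moving.

```bash
T() { python3 -c "
from h import *
o=r.observe(); print('q6 %.3f Tz %.3f e6 %.2f z %.2f Fz %.1f'%(o['qpos'][5],o['wrist_torque'][2],o['effort'][5],o['position'][2],o['force'][2]))"; }
python3 -m inch '[{"dx":0,"dy":0,"dz":0,"twist":0.03},{"dx":0,"dy":0,"dz":0,"twist":0.06}]' >/dev/null; T
python3 -m inch '[{"dx":0,"dy":0,"dz":0.0001,"twist":0.04}]' >/dev/null; T
python3 -m inch '[{"dx":0,"dy":0,"dz":0.0001,"twist":0.04}]' >/dev/null; T
python3 -m inch '[{"dx":0,"dy":0,"dz":0.0001,"twist":0.04}]' >/dev/null; T
python3 -m inch '[{"dx":0,"dy":0,"dz":0.0001,"twist":0.04}]' >/dev/null; T
python3 -m inch '[{"dx":0,"dy":0,"dz":0.0001,"twist":0.04}]' >/dev/null; T
```

```text
q6 0.379 Tz 0.053 e6 -0.66 z 54.56 Fz 3.8
q6 0.419 Tz 0.047 e6 -0.93 z 54.47 Fz 3.5
q6 0.459 Tz 0.056 e6 -0.78 z 54.37 Fz 5.1
q6 0.499 Tz 0.024 e6 -0.75 z 54.30 Fz 5.8
q6 0.539 Tz 0.041 e6 -0.75 z 54.20 Fz 5.3
q6 0.579 Tz 0.044 e6 -0.75 z 54.12 Fz 5.6
```

At slow speed Tz is clean at about 0.045, which is the drag alone. Continuing until it rises.

```bash
T() { python3 -c "
from h import *
o=r.observe(); print('q6 %.3f Tz %.3f e6 %.2f z %.2f Fz %.1f'%(o['qpos'][5],o['wrist_torque'][2],o['effort'][5],o['position'][2],o['force'][2]))"; }
python3 -m inch '[{"dx":0,"dy":0,"dz":0,"twist":0.05}]' >/dev/null; T
python3 -m inch '[{"dx":0,"dy":0,"dz":0.0001,"twist":0.05}]' >/dev/null; T
python3 -m inch '[{"dx":0,"dy":0,"dz":0.0001,"twist":0.05}]' >/dev/null; T
python3 -m inch '[{"dx":0,"dy":0,"dz":0,"twist":0.05}]' >/dev/null; T
python3 -m inch '[{"dx":0,"dy":0,"dz":0.0001,"twist":0.05}]' >/dev/null; T
python3 -m inch '[{"dx":0,"dy":0,"dz":0.0001,"twist":0.05}]' >/dev/null; T
```

```text
q6 0.629 Tz 0.044 e6 -1.11 z 54.09 Fz 3.6
q6 0.680 Tz 0.029 e6 -0.98 z 53.96 Fz 5.2
q6 0.730 Tz 0.068 e6 -0.94 z 53.86 Fz 4.7
q6 0.780 Tz 0.068 e6 -0.94 z 53.83 Fz 2.5
q6 0.830 Tz 0.078 e6 -0.94 z 53.69 Fz 4.2
q6 0.880 Tz 0.028 e6 -0.94 z 53.62 Fz 3.2
```

```bash
T() { python3 -c "
from h import *
o=r.observe(); print('q6 %.3f Tz %.3f e6 %.2f z %.2f F'%(o['qpos'][5],o['wrist_torque'][2],o['effort'][5],o['position'][2]),o['force'].round(1))"; }
python3 -m inch '[{"dx":0,"dy":0,"dz":0.0001,"twist":0.05}]' >/dev/null; T
python3 -m inch '[{"dx":0,"dy":0,"dz":0.0001,"twist":0.05}]' >/dev/null; T
python3 -m inch '[{"dx":0,"dy":0,"dz":0.0001,"twist":0.05}]' >/dev/null; T
python3 -m inch '[{"dx":0,"dy":0,"dz":0.0001,"twist":0.05}]' >/dev/null; T
python3 -m inch '[{"dx":0,"dy":0,"dz":0.0001,"twist":0.05}]' >/dev/null; T
python3 -m inch '[{"dx":0,"dy":0,"dz":0.0001,"twist":0.05}]' >/dev/null; T
```

```text
q6 0.930 Tz 0.058 e6 -0.94 z 53.50 F [4.4 0.4 3.9]
q6 0.980 Tz 0.035 e6 -0.94 z 53.41 F [ 3.6 -0.3  4.2]
q6 1.030 Tz 0.081 e6 -0.94 z 53.31 F [ 4.3 -0.3  3.9]
q6 1.080 Tz 0.042 e6 -0.94 z 53.23 F [ 3.1 -0.9  3.9]
q6 1.130 Tz 0.079 e6 -0.94 z 53.13 F [4.5 0.1 4.8]
q6 1.180 Tz 0.006 e6 -0.94 z 53.02 F [4.3 0.2 4.4]
```

```bash
T() { python3 -c "
from h import *
o=r.observe(); print('q6 %.3f Tz %.3f e6 %.2f z %.2f F'%(o['qpos'][5],o['wrist_torque'][2],o['effort'][5],o['position'][2]),o['force'].round(1))"; }
for i in 1; do :; done
python3 -m inch '[{"dx":0,"dy":0,"dz":0.0001,"twist":0.04}]' >/dev/null; T
python3 -m inch '[{"dx":0,"dy":0,"dz":0.0001,"twist":0.04}]' >/dev/null; T
python3 -m inch '[{"dx":0,"dy":0,"dz":0.0001,"twist":0.04}]' >/dev/null; T
python3 -m inch '[{"dx":0,"dy":0,"dz":0.0001,"twist":0.04}]' >/dev/null; T
python3 -m inch '[{"dx":0,"dy":0,"dz":0.0001,"twist":0.04}]' >/dev/null; T
python3 -m inch '[{"dx":0,"dy":0,"dz":0.0001,"twist":0.04}]' >/dev/null; T
python3 -c "
from h import *
c=get_calibration('wrist'); np.save('w20c.npy',c); tz(); im=snap('wrist','w20.png')[:,:,::-1]
cv2.imwrite('pics/w20z.png',cv2.resize(im[230:325,210:320],None,fx=6,fy=6,interpolation=cv2.INTER_CUBIC))
"
```

```text
q6 1.220 Tz 0.028 e6 -0.57 z 52.94 F [3.6 0.4 5.1]
q6 1.259 Tz 0.098 e6 -0.71 z 52.87 F [ 3.9 -0.2  5.2]
q6 1.299 Tz 0.040 e6 -0.74 z 52.84 F [3.8 0.4 6.8]
q6 1.339 Tz 0.080 e6 -0.73 z 52.81 F [3.1 0.2 7.1]
q6 1.379 Tz 0.004 e6 -0.73 z 52.77 F [ 3.9 -0.1  8.5]
q6 1.419 Tz 0.039 e6 -0.72 z 52.78 F [ 2.3 -0.   9.1]
t 25.97 pose [568.25 263.5   52.78   2.04] q6 1.419 F [ 2.3 -0.   9.1] T [-0.067 -0.513  0.039] e6 -0.722 op 36.5
```

View pics/w20z.png

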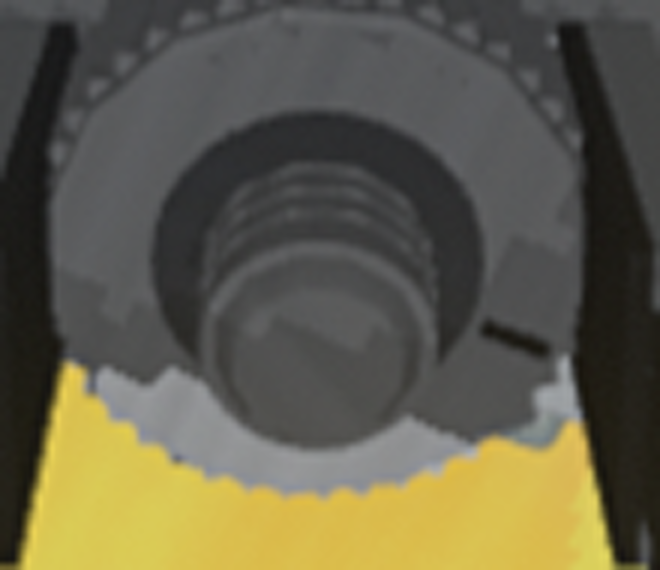

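The index mark hasn't moved relative to the pads, so there's no slip. TCP z stopped falling at q6 ≈ 1.27 and Fz is rising, so the washer has met the pile. I'll press on slowly for firmness with no extra downward shift.

```bash
T() { python3 -c "
from h import *
o=r.observe(); print('q6 %.3f Tz %.3f e6 %.2f z %.2f F'%(o['qpos'][5],o['wrist_torque'][2],o['effort'][5],o['position'][2]),o['force'].round(1))"; }
python3 -m inch '[{"dx":0,"dy":0,"dz":0,"twist":0.03}]' >/dev/null; T
python3 -m inch '[{"dx":0,"dy":0,"dz":0,"twist":0.03}]' >/dev/null; T
python3 -m inch '[{"dx":0,"dy":0,"dz":0,"twist":0.03}]' >/dev/null; T
python3 -m inch '[{"dx":0,"dy":0,"dz":0,"twist":0.03}]' >/dev/null; T
python3 -m inch '[{"dx":0,"dy":0,"dz":0,"twist":0.03}]' >/dev/null; T
python3 -m inch '[{"dx":0,"dy":0,"dz":0,"twist":0.03}]' >/dev/null; T
```

```text
q6 1.448 Tz 0.073 e6 -0.71 z 52.77 F [ 5.2 -0.5  7.1]
q6 1.479 Tz 0.117 e6 -0.59 z 52.76 F [2.9 0.3 7.9]
q6 1.509 Tz 0.097 e6 -0.52 z 52.78 F [ 3.1 -0.7  6.9]
q6 1.539 Tz 0.046 e6 -0.51 z 52.79 F [3.3 0.  6.5]
q6 1.569 Tz 0.079 e6 -0.50 z 52.76 F [ 3.6 -0.9  7.1]
q6 1.599 Tz 0.142 e6 -0.50 z 52.72 F [ 3.5 -0.2  6.8]
```

```bash
T() { python3 -c "
from h import *
o=r.observe(); print('q6 %.3f Tz %.3f e6 %.2f z %.2f F'%(o['qpos'][5],o['wrist_torque'][2],o['effort'][5],o['position'][2]),o['force'].round(1))"; }
python3 -m inch '[{"dx":0,"dy":0,"dz":0,"twist":0.02}]' >/dev/null; T
python3 -m inch '[{"dx":0,"dy":0,"dz":0,"twist":0.02}]' >/dev/null; T
python3 -m inch '[{"dx":0,"dy":0,"dz":0,"twist":0.02}]' >/dev/null; T
python3 -c "
from h import *
im=snap('wrist','w21.png')[:,:,::-1]
cv2.imwrite('pics/w21z.png',cv2.resize(im[230:325,210:320],None,fx=6,fy=6,interpolation=cv2.INTER_CUBIC));tz()
"
```

```text
q6 1.619 Tz 0.070 e6 -0.13 z 52.73 F [ 3.8 -0.6  5.8]
q6 1.638 Tz 0.122 e6 -0.26 z 52.76 F [3.4 0.9 6.7]
q6 1.658 Tz 0.142 e6 -0.29 z 52.73 F [ 2.8 -0.5  6.3]
t 26.82 pose [568.26 263.52  52.72   1.8 ] q6 1.660 F [3.5 0.  7.2] T [-0.039 -0.531  0.038] e6 -0.133 op 37.0
```

View pics/w21z.png

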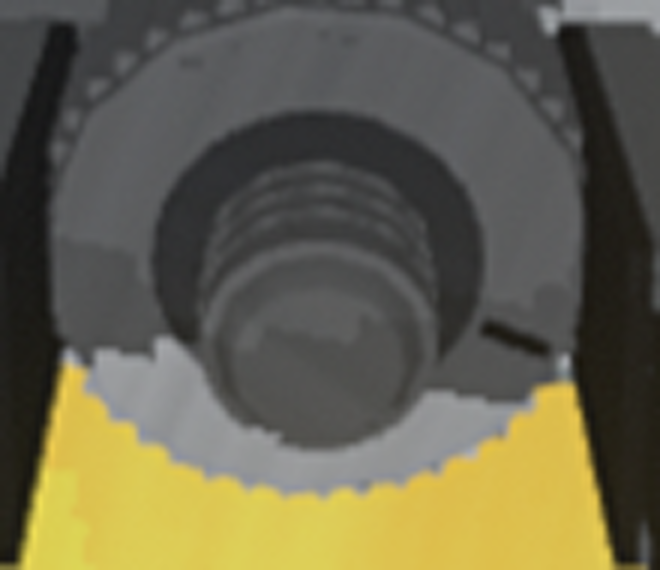

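The nut is firmly bottomed: the mark is steady, torque is about 0.11 against 0.045 free, and q6 is 1.66 against 1.27 at contact. Now I'll back off about a quarter turn, to q6 ≈ −0.1, rising with the thread.

```bash
python3 -m inch '[{"dx":0,"dy":0,"dz":-0.0001,"twist":-0.1},{"dx":0,"dy":0,"dz":-0.0002,"twist":-0.2},{"dx":0,"dy":0,"dz":-0.0003,"twist":-0.3},{"dx":0,"dy":0,"dz":-0.0004,"twist":-0.4},{"dx":0,"dy":0,"dz":-0.0006,"twist":-0.5},{"dx":0,"dy":0,"dz":-0.0008,"twist":-0.6},{"dx":0,"dy":0,"dz":-0.001,"twist":-0.7},{"dx":0,"dy":0,"dz":-0.0012,"twist":-0.8},{"dx":0,"dy":0,"dz":-0.0014,"twist":-0.9},{"dx":0,"dy":0,"dz":-0.0016,"twist":-1.0},{"dx":0,"dy":0,"dz":-0.0018,"twist":-1.1},{"dx":0,"dy":0,"dz":-0.002,"twist":-1.2},{"dx":0,"dy":0,"dz":-0.0022,"twist":-1.3},{"dx":0,"dy":0,"dz":-0.0024,"twist":-1.4},{"dx":0,"dy":0,"dz":-0.0026,"twist":-1.5},{"dx":0,"dy":0,"dz":-0.0028,"twist":-1.6},{"dx":0,"dy":0,"dz":-0.003,"twist":-1.7},{"dx":0,"dy":0,"dz":-0.003,"twist":-1.76},{"dx":0,"dy":0,"dz":-0.003,"twist":-1.76}]'
python3 -c "
from h import *
tz();im=snap('wrist','w22.png')[:,:,::-1]
cv2.imwrite('pics/w22z.png',cv2.resize(im[230:325,210:320],None,fx=6,fy=6,interpolation=cv2.INTER_CUBIC))
im=snap('scene','s22.png')[:,:,::-1]
cv2.imwrite('pics/s22z.png',cv2.resize(im[180:280,170:290],None,fx=6,fy=6,interpolation=cv2.INTER_CUBIC))
im=snap('top','t22.png')
tz()"
```

```text
clock: 28.4
position: [568.2, 263.3, 55.5]
eef_rot: [-0.21, 0.978, -0.0, 0.0]
force: [3.5, -1.3, 4.1]
opening: 36.7
t 28.40 pose [568.22 263.34  55.47   3.56] q6 -0.105 F [ 3.5 -1.3  4.1] T [-0.087 -0.85  -0.01 ] e6 -1.200 op 36.7
t 28.55 pose [568.19 263.35  55.43   3.56] q6 -0.100 F [ 4.4 -0.6  6.4] T [-0.069 -0.964  0.046] e6 -0.036 op 37.1
```

View pics/w22z.png

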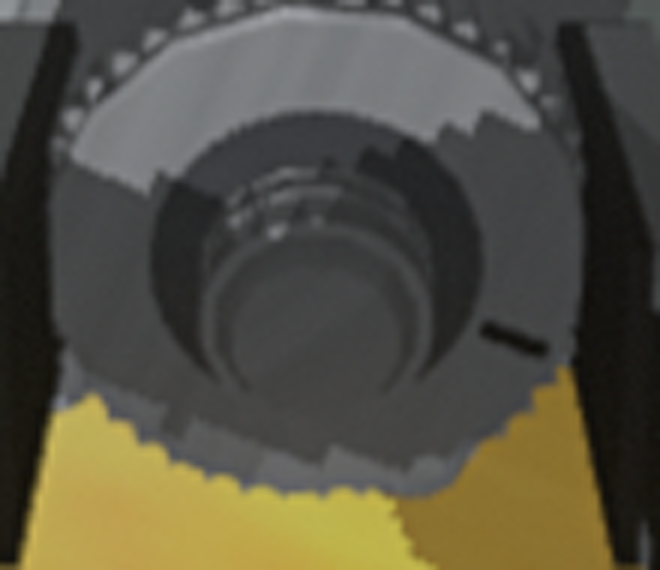

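View pics/s22z.png

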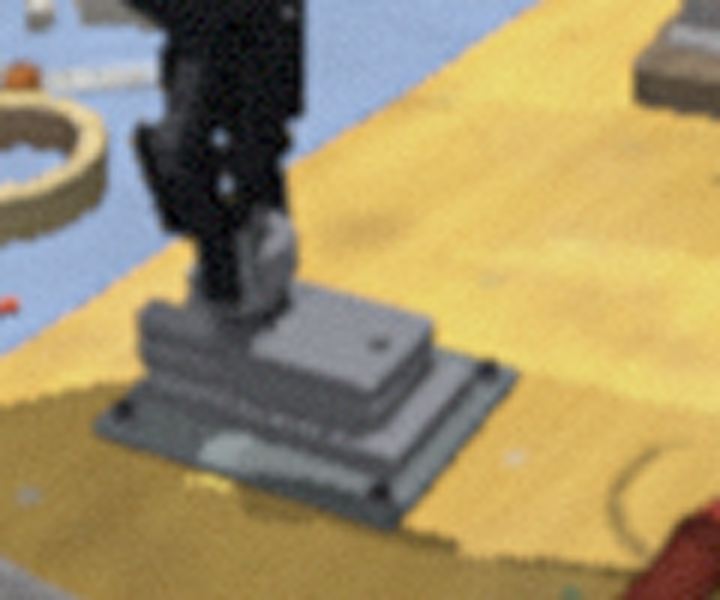

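View pics/w22.png

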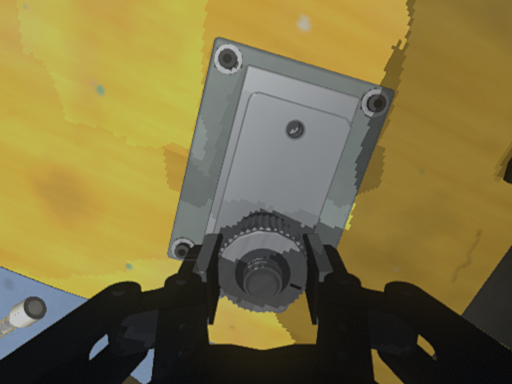

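The nut rose 2.7 mm (about 2.6 expected), the mark is unmoved in the pads, and the pile is still square. I'm handing the job in with the grip held.

```bash
python3 -c "
from h import *
tz(); print(r.job_done())"
```

```text
t 28.55 pose [568.19 263.35  55.43   3.56] q6 -0.100 F [ 4.4 -0.6  6.4] T [-0.069 -0.964  0.046] e6 -0.036 op 37.1
the job is handed in; nothing more can be done
None
```

The job is handed in at 28.6 s, with the gripper still holding the nut, backed off about a quarter turn from the plates.

- **Plates:** I slid each plate in until its slot touched the post, backed it off about 2 mm, set it down and let go. After the second plate went down, the top picture matched the expected outline to about 1 mm. The last scene and wrist pictures show the pile still square and in line with the foot.
- **Threading down:** The nut met the pile after about 3.55 rad of turning: the height stopped falling and the upward force rose. I turned it about 0.4 rad further, and the torque rose from about 0.045 to about 0.11 N m.
- **Back-off:** I turned it back 1.76 rad from the tightest point. That is about 1.37 rad from first contact, so the quarter turn (1.57) lies between the two. The nut rose 2.7 mm, leaving about 2.6 mm clear of the plates. The mark on the nut stayed put between the pads, so it did not slip.

**What went wrong or disagreed:**
- My first try at gripping the second plate closed over its top (about 23 N); the plate did not move, and I gripped it again lower.
- The first plate was held only by the fingertips, but it was placed correctly.
- Torque readings were noisy, and those taken at rest or at speed were no use, so I found the contact point from height and slow-speed torque.
- Camera estimates of the nut's turn were rough. They put the start at about 3.1 rad, while contact implied about 2.7.
- At the end the gripper still pressed down on the nut with about 4–6 N, which its thread carries.

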